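Test the safety switch and charge the luthier's bowl polisher

TASK

Before the fittings are polished, test the safety switch: press the red test button so that the blue lever drops, then lift the lever fully back up. Then use the scoop to move all the wooden balls from the blue tray into the polisher's orange bowl (do not pick balls out of the tray with the fingers; one that gets spilt on the bench may be picked up by hand), and lay the scoop back upright on its cork mat. Leave the other things on the bench where they are.

Things in the scene. Friction and masses are not known exactly. Their poses are not given: they have to be found in the camera images.
- scoop: Steel scoop pan, 100 mm long (x) by 92 mm wide (y), floor 2 mm thick; rear wall and side walls 38 mm high, 2.5 mm thick; the open mouth is at its -x end, the lip at x = -50 mm. 0.18 kg, balance point near x = +8 mm, 38 mm high. Origin: centre of the pan's underside, z up out of the pan.
- scoop_grip (a point): Middle of the scoop's wooden bail handle, at x = +8, z = 77 mm in the scoop's frame, same axes: a level bar across the pan (along y, 92 mm long), 16 mm thick in x, from 66 to 88 mm high, on a thin post at each side; the pan is open below it. Pinched fore and aft from above, it does not turn in the grip.
- scoop_mat: Flat cork mat, 170 (x) by 130 (y) by 4 mm, fixed to the bench; the scoop's place. Origin: centre of its underside, z up.
- ball_tray: Blue tray of balls, fixed. Flat floor, top 4 mm high, x -110 to +150, y -67 to +67 mm; upright walls 40 mm high at the far (+x) end and sides. The near (-x, robot's) end is a 45 degree ramp from the floor at x = -110 up to 50 mm at x = -156 mm, ending at an upright wall, top 80 mm: draw the scoop along the floor, mouth to -x, and up it. Origin: at the bench top, z up.
- polisher: Bowl polisher fixed to the bench: round green base with an open orange bowl. Bowl rim at 130 mm height, 214 mm inside diameter at the rim, 170 mm at its flat floor, which is at 56 mm. Origin: on its axis, at the bench top, z up.
- switch_box: White safety-switch box fixed to the bench, 100 (x) by 130 (y) by 90 mm high, front to -x. On its top: the blue lever (hinge along y at x = -10, y = -30, height 100 mm) and the red test button (x = -22, y = +38 mm). Origin: centre of its underside, z up.
- main_lever (a joint): Blue lever's angle, rad: 0 = fully up, on (leaning 0.2 rad past vertical, away from the front, resting by its own weight); 0.95 = dropped, off (leaning 0.75 rad from vertical towards the box's front, -x). Over-centre: from either side of vertical (0.2 rad) it falls to that end. Very light to move.
- lever_tip (a point): Tip of the blue lever, 70 mm from its hinge. The lever is a paddle 24 mm wide (along the box's y) and 12 mm thick.
- test_button (a joint): How far the red test button is pressed, m: 0 = out, 0.006 = fully in (about 5 N). Pressing it in by about 4 mm or more trips the lever.
- test_top (a point): Centre of the top face of the red test button (28 mm diameter, 12 mm above its yellow collar, pressed straight down).
- mallet: Hammer 240 mm long lying on the bench, a bystander.
- brush: Brush 200 mm long lying on the bench, a bystander.
- ball0: Pale wooden polishing ball, faceted (octagonal seen along each axis), 36 mm across flats, 20 g, smooth (friction 0.25): slides rather than rolls. Origin: its centre.
- ball1: Pale wooden polishing ball, faceted (octagonal seen along each axis), 36 mm across flats, 20 g, smooth (friction 0.25): slides rather than rolls. Origin: its centre.
- ball2: Pale wooden polishing ball, faceted (octagonal seen along each axis), 36 mm across flats, 20 g, smooth (friction 0.25): slides rather than rolls. Origin: its centre. May be absent (None).
- ball3: Pale wooden polishing ball, faceted (octagonal seen along each axis), 36 mm across flats, 20 g, smooth (friction 0.25): slides rather than rolls. Origin: its centre. May be absent (None).
- ball4: Pale wooden polishing ball, faceted (octagonal seen along each axis), 36 mm across flats, 20 g, smooth (friction 0.25): slides rather than rolls. Origin: its centre. May be absent (None).
- ball5: Pale wooden polishing ball, faceted (octagonal seen along each axis), 36 mm across flats, 20 g, smooth (friction 0.25): slides rather than rolls. Origin: its centre. May be absent (None).
- ball6: Pale wooden polishing ball, faceted (octagonal seen along each axis), 36 mm across flats, 20 g, smooth (friction 0.25): slides rather than rolls. Origin: its centre. May be absent (None).
- ball7: Pale wooden polishing ball, faceted (octagonal seen along each axis), 36 mm across flats, 20 g, smooth (friction 0.25): slides rather than rolls. Origin: its centre. May be absent (None).
- ball8: Pale wooden polishing ball, faceted (octagonal seen along each axis), 36 mm across flats, 20 g, smooth (friction 0.25): slides rather than rolls. Origin: its centre. May be absent (None).
- ball9: Pale wooden polishing ball, faceted (octagonal seen along each axis), 36 mm across flats, 20 g, smooth (friction 0.25): slides rather than rolls. Origin: its centre. May be absent (None).
- ball10: Pale wooden polishing ball, faceted (octagonal seen along each axis), 36 mm across flats, 20 g, smooth (friction 0.25): slides rather than rolls. Origin: its centre. May be absent (None).
- ball11: Pale wooden polishing ball, faceted (octagonal seen along each axis), 36 mm across flats, 20 g, smooth (friction 0.25): slides rather than rolls. Origin: its centre. May be absent (None).
Not all that is in view belongs to the job. What is shaped like the ball11 but black or grey is not meant. What is shaped like the ball9 but turquoise is not meant.

How it is judged:
By the outcome, as a careful person would: the job done as asked, in the order asked, and still so for the second after the job is handed in, with the robot touching nothing.
Of ball2, ball3, ball4, ball5, ball6, ball7, ball8, ball9, ball10, ball11 only 6 to 10 are there at a start; the rules pass over those that are not, and their reading is None.
At some moment in a run one of scoop, ball1, ball5, ball9 may be knocked a few centimetres aside while the robot is not near it.
It also fails if it takes over 210 s, if anything falls off the work surface, if the arm or the gripper's body presses on something with over 40 N, if the wrist force passes 120 N, or if a joint passes its speed limit or range.

ROBOT

A 6-joint arm with a two-finger parallel gripper is mounted at the origin on the work surface. World frame = base frame: x ahead of the robot, y to its left, z up, the work surface at z = 0. Lengths are in m, angles in degrees, forces in N, time in s.
With the tool pointing down it reaches from about 0.25 to 0.725 m from the base axis. Payload 9.7 kg.
Tool frame: the origin (TCP) lies at the very end of the fingers, on their centre line; the grasp point (between the pads) lies 19 mm behind it; y points along the fingers, x is the direction in which the jaws open and shut, and the axes are right-handed (so a half turn about y gives the same grasp; the last joint's range is limited). The gripper opens to 85 mm and grips with 20 to 120 N. Pads are 22 mm wide; open, the fingers measure 114 mm over their backs; the gripper's body (76 mm by 85 mm) begins 54 mm behind the grasp point. The pads swing forward as they close: fully open they stand 13 mm farther back than shut.
Start: joints at [-66.062, 4.979, 10.078, 95.1, 0, 90], TCP at [0.223, -0.503, 0.231] pointing down, gripper open.
Joint ranges: [-179.16, 179.16], [-48.56, 103.87], [-65.8, 70.77], [-126.05, 130.52], [-82.76, 87.17], [-180, 180]. Speed limits (degrees/s): [127.2, 127.2, 147.25, 180, 180, 180].

INTERFACE

Orientations are given as [roll, pitch, yaw] about the fixed x, y, z axes, in that order (R = Rz(yaw) Ry(pitch) Rx(roll)).
In Python, from workcell import bot gives the robot as it stands.
- The arm moves only by the shell command python3 -m jog 'ROWS' [FORCE]. ROWS is JSON, a list of rows, each an object with "rotation": the turn, a rotation vector about the world's x, y, z in degrees, a list of three; "travel": the shift along the world's x, y, z in mm, a list of three; "jaw": the gripper command: -1 is shut, 1 is fully open, values between are in proportion. In form: [{"rotation": [rx, ry, rz], "travel": [x, y, z], "jaw": jaw}, ...]. A call has 1 to 8 rows; each row shifts and turns the commanded pose from where the row before left it; what a row does not reach is not made up. A row lasts 1/8 s, in which the tool goes at most 62.5 mm and 10.7 degrees, less where a joint would pass 70% of its speed; a pose out of reach is approached as far as the arm can. A call with a gripper value outside its range is refused whole. The fingers move at their own pace and stop on an object; FORCE is the grip in N (left out, the last holds). Time passes only in rows, so rows that do not move let the fingers close. It gives the time, the measured TCP pose, the force and the opening at its end, in the units of the state.
- bot.get_obs(): the state, without advancing time (a new reading comes with each control period).
- bot.camera(name): name is "scene" or "side" or "wrist"; returns the picture (480x640x3 uint8, red, green, blue); there is no depth.
- bot.camera_params(name): a dict with "K" (3x3 intrinsics, pixels), "dist_coeffs" ([k1, k2, p1, p2, k3] as OpenCV has them; the pictures are not rectified), "view" (4x4, takes a point from world to camera coordinates). Camera axes: x right, y up, looking along -z (the intrinsics and any distortion apply to the point x, -y, -z); pixel columns grow to the right and rows downward; lengths in m; the calibration is good to about 2 mm. A picture is of the moment at which its call begins: read the wrist's pose just before it. camera_params takes no time and is no camera call; for the wrist camera it gives the pose at the moment of the call.
- bot.job_done(): hands the job in, once; it reports no verdict.
Trained networks look in the newest picture that a camera, given by its name, has taken for a name from the list of things; names that differ only in an ending like _2 or _b are one class to them, and where a whole thing is asked for, a point or a joint stands for the part that bears it (a point fixed in the world has none). Each returns a list of dicts, best first, with "score" (0 to 1); they miss things now and then, are a little off and sometimes report something else, mostly with a low value. They report only what shows in the picture. A call takes as long as a camera call. They do not tell look-alikes from the thing itself.
- bot.recognise(camera, thing): "xy" ([column, row] in pixels, amid what is visible of it).
- bot.trace(camera, thing): "mask" (480x640 bool, what is visible of it) and "xy" ([column, row] in pixels, amid what is visible of it).
The state is a dict: "time": time; "q": joint angles; "qd": joint speeds; "joint_efforts": joint torques, N m; "ee_pos": TCP position; "tcp_rot": TCP orientation; "wrist_force": force on the tool from outside, world axes, zero at the start; "torque": the same for the moment, N m; "opening": finger opening in m.
Only numpy, scipy, OpenCV 4.12 (cv2) and the standard library are available. Lean on these libraries where they do the work, as an engineer would, in place of code of your own. Each camera call takes 0.05 s, during which the arm holds its last target.

## Working session

There is one attempt and no reset: what is moved stays moved. The work goes in short steps, Python scripts to look and compute and a shell command to move; the robot and the scene stay as the last step left them, time stands still between calls to the robot, and variables do not carry over. Pictures are saved under pics/ and viewed, and the job is handed in when it is done.

```bash
ls -la; mkdir -p pics
cat > h.py <<'E'
import numpy as np, cv2
from workcell import bot
def shot(cam,name):
    im=bot.camera(cam); cv2.imwrite(f'pics/{name}.png',im[:,:,::-1]); return im
def proj(cam,P,p=None):
    p=p or bot.camera_params(cam); V=np.array(p['view']); P=np.atleast_2d(P)
    c=P@V[:3,:3].T+V[:3,3]; c=c*[1,-1,-1]
    return cv2.projectPoints(c.reshape(-1,1,3),np.zeros(3),np.zeros(3),np.array(p['K']),np.array(p['dist_coeffs'],float))[0].reshape(-1,2)
def ray(cam,uv,p=None):
    p=p or bot.camera_params(cam); V=np.array(p['view'])
    n=cv2.undistortPoints(np.array(uv,float).reshape(-1,1,2),np.array(p['K']),np.array(p['dist_coeffs'],float)).reshape(-1,2)
    d=np.c_[n[:,0],-n[:,1],-np.ones(len(n))]@V[:3,:3]
    o=-V[:3,:3].T@V[:3,3]
    return o,d
def onz(cam,uv,z,p=None):
    o,d=ray(cam,uv,p); z=np.asarray(z,float)
    return o+d*((z-o[2])/d[:,2])[:,None]
E
python3 - <<'E'
from h import *
print(bot.get_obs())
for c in ['scene','side','wrist']:
    shot(c,c+'0'); p=bot.camera_params(c); V=np.array(p['view']); print(c,-V[:3,:3].T@V[:3,3], -V[2,:3],p['K'],p['dist_coeffs'])
E
```

```text
total 12
drwxr-xr-x  3 agent agent 4096 Dec  6 16:26 .
drwxr-xr-x 23 root  root  4096 Dec  6 16:26 ..
drwxr-xr-x  2 agent agent 4096 Dec  6 16:26 pics
{'time': 0.0, 'q': array([-6.60627040e+01,  5.01060084e+00,  1.00369946e+01,  9.50986431e+01,
        2.10458684e-03,  9.00015458e+01]), 'qd': array([ 0.01240741, -0.02214291,  0.02161164,  0.06267932,  0.00616547,
       -0.06206662]), 'joint_efforts': array([-6.35956876e-04, -5.20391035e+01,  4.64799500e+01,  1.64222176e-02,
       -7.78387948e-05,  1.51760535e-06]), 'ee_pos': array([ 0.22308042, -0.50250039,  0.2306106 ]), 'tcp_rot': array([-8.99978974e+01,  7.22494014e-02, -6.60642498e+01]), 'wrist_force': array([ 0.55991965, -0.22794775,  0.59681278]), 'torque': array([-0.00072491, -0.01082822,  0.02804054]), 'opening': 0.08514729572056629}
scene [ 1.51508958 -0.08316741  0.96582896] [-0.7477492   0.06517297 -0.66077501] [[509.49218574   0.         318.52032494]
 [  0.         509.49218574 236.248105  ]
 [  0.           0.           1.        ]] [0.0053343 0.        0.        0.        0.       ]
side [0.09116227 1.14160668 0.94740234] [ 0.32350302 -0.7715946  -0.5477112 ] [[604.99003766   0.         315.34167633]
 [  0.         604.99003766 248.55119315]
 [  0.           0.           1.        ]] [-0.00232755  0.          0.          0.          0.        ]
wrist [ 0.29813582 -0.47051368  0.37346939] [-0.28933564 -0.12885474 -0.94851534] [[381.48469568   0.         325.33023462]
 [  0.         381.48469568 244.90927786]
 [  0.           0.           1.        ]] [-0.07910417  0.          0.          0.          0.        ]
```

View pics/scene0.png

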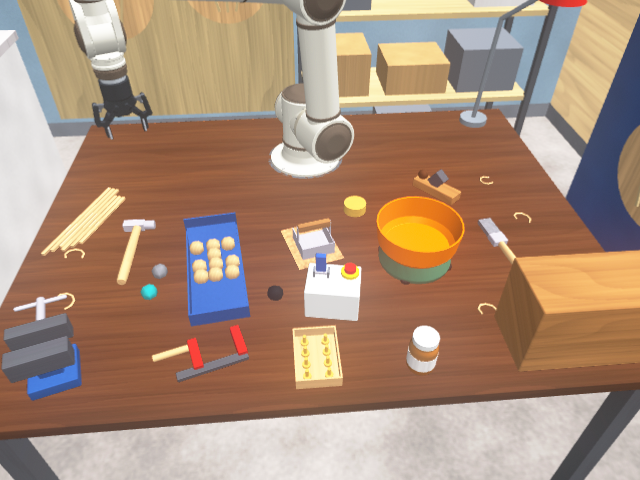

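View pics/side0.png

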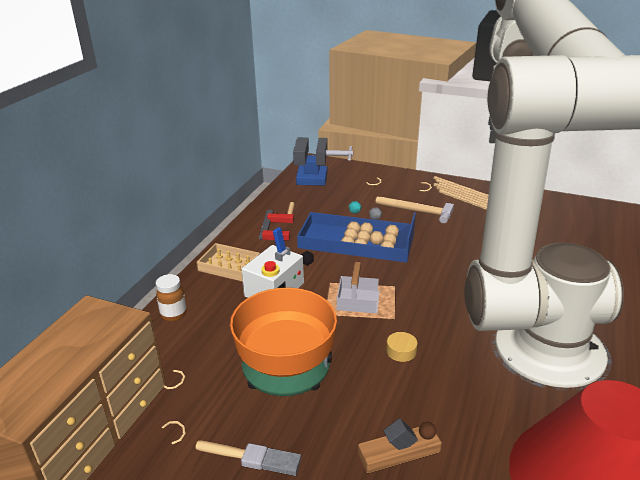

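View pics/wrist0.png

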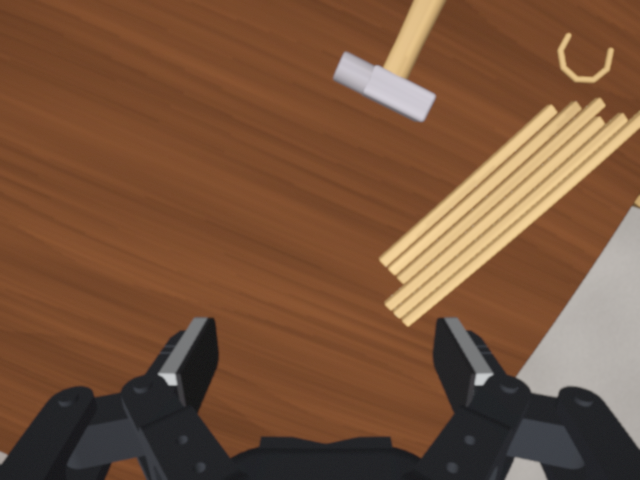

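The scene view shows the tray at about (215,265), the scoop at (313,240), the polisher at (418,240), the switch box at (333,290), grey, turquoise and black decoys at (160,270), (149,291) and (275,292), and about 12 balls around (214,258). I'll zoom in next.

```bash
python3 - <<'E'
from h import *
a=cv2.imread('pics/scene0.png'); b=cv2.imread('pics/side0.png')
def crop(im,x0,y0,x1,y1,s,n): cv2.imwrite(f'pics/{n}.png',cv2.resize(im[y0:y1,x0:x1],None,fx=s,fy=s,interpolation=cv2.INTER_CUBIC))
crop(a,175,205,255,330,4.5,'c1'); crop(a,270,190,480,330,3.8,'c2'); crop(b,290,190,420,330,4.2,'c3'); crop(b,220,220,350,400,3.3,'c4')
E
python3 - <<'E'
from h import *
bot.camera('scene')
for c in ['scene','side']:
  if c=='side': bot.camera('side')
  for t in ['scoop','ball_tray','polisher','switch_box','test_top','lever_tip','scoop_mat','scoop_grip']:
    r=bot.trace(c,t)
    for k in r[:2]:
        m=k['mask']; ys,xs=np.nonzero(m); print(c,t,round(k['score'],2),np.round(k['xy'],1),m.sum(),xs.min(),xs.max(),ys.min(),ys.max())
  r=bot.recognise(c,'ball0')
  print([ (round(k['score'],2),np.round(k['xy']).tolist()) for k in r])
E
```

```text
scene scoop 0.77 [311.6 239. ] 1209 293 334 219 259
scene scoop 0.41 [215. 285.] 4619 183 249 213 326
scene ball_tray 0.56 [215.6 285.5] 4523 183 249 213 326
scene polisher 0.62 [418.  236.9] 6163 376 463 197 284
scene switch_box 0.64 [332.7 292.5] 3157 304 361 253 321
scene switch_box 0.57 [226.4 242.5] 165 221 234 236 250
scene test_top 0.53 [351.5 269.6] 122 344 355 263 274
scene lever_tip 0.8 [319.1 263. ] 216 315 326 254 274
scene scoop_mat 0.85 [293.8 255.2] 552 282 342 228 269
scene scoop_grip 0.92 [313.2 237.6] 1231 293 334 218 259
scene scoop_grip 0.73 [132.1 238.3] 893 117 155 220 284
[(0.74, [215.0, 275.0]), (0.7, [198.0, 269.0]), (0.66, [218.0, 263.0]), (0.62, [235.0, 272.0]), (0.56, [276.0, 293.0]), (0.54, [161.0, 273.0]), (0.53, [227.0, 242.0]), (0.49, [202.0, 273.0])]
side scoop 0.93 [358.1 293.1] 1501 337 379 262 312
side scoop 0.4 [391.8 229.4] 42 388 396 226 231
side ball_tray 0.83 [345.  237.4] 3288 297 415 212 261
side ball_tray 0.23 [270.7 264.3] 79 265 275 261 269
side polisher 0.57 [284.6 338.1] 9203 230 336 288 395
side switch_box 0.79 [273.3 271.4] 2524 242 304 227 296
side lever_tip 0.67 [279.5 240.7] 230 273 286 227 254
side scoop_mat 0.76 [380.5 304.9] 1002 327 394 283 318
side scoop_mat 0.52 [388.4 246.5] 59 382 393 240 246
[(0.72, [378.0, 236.0]), (0.65, [392.0, 235.0]), (0.6, [388.0, 246.0]), (0.59, [353.0, 225.0]), (0.59, [308.0, 259.0]), (0.58, [360.0, 242.0]), (0.56, [345.0, 239.0]), (0.41, [363.0, 234.0])]
```

View pics/c1.png

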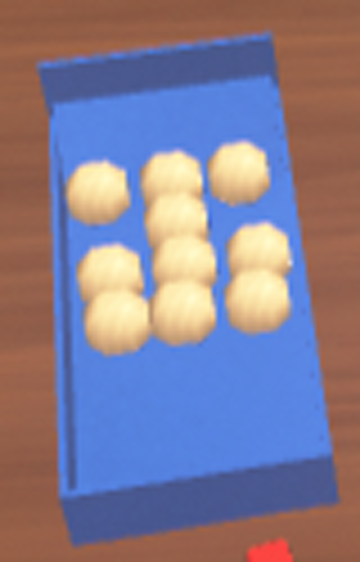

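View pics/c2.png

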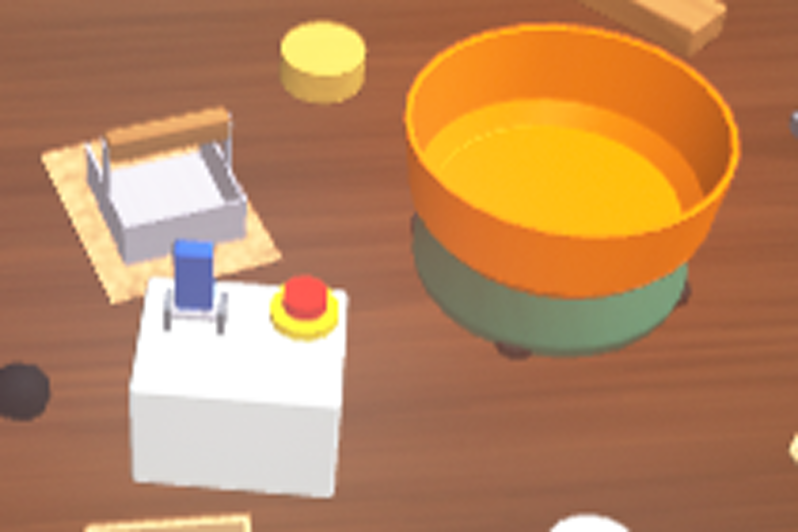

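View pics/c3.png

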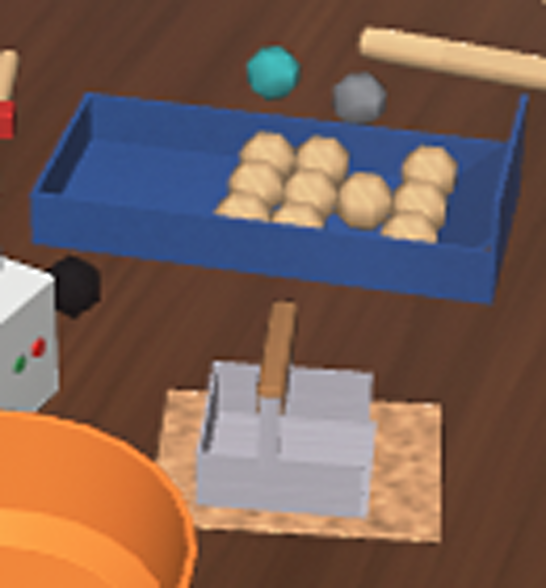

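View pics/c4.png

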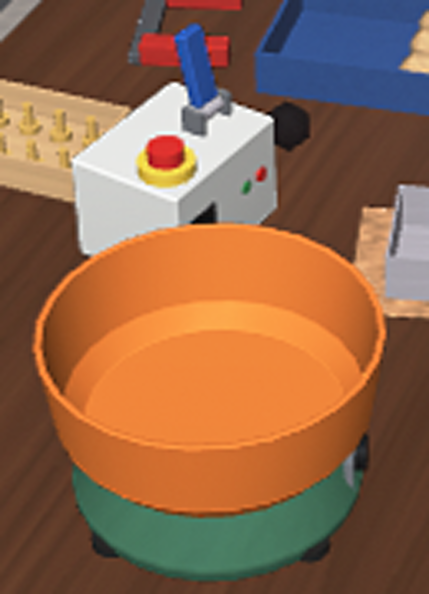

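```bash
cat > fit.py <<'E'
from h import *
from scipy.optimize import least_squares
def fit(obs,x0,prm=None):
    # obs: list of (cam, local xyz m, uv)
    prm=prm or {c:bot.camera_params(c) for c in set(o[0] for o in obs)}
    def f(v):
        c,s=np.cos(v[2]),np.sin(v[2]); R=np.array([[c,-s,0],[s,c,0],[0,0,1]]); r=[]
        for cam,P,uv in obs: r+=list(proj(cam,R@np.array(P)+[v[0],v[1],0],prm[cam])[0]-uv)
        return r
    s=least_squares(f,x0,loss='soft_l1'); return s.x,np.array(f(s.x)).reshape(-1,2).round(1)
E
python3 - <<'E'
from fit import *
def C(off,s): return lambda x,y: ((x+.5)/s-.5+off[0],(y+.5)/s-.5+off[1])
c1=C((175,205),4.5);c2=C((270,190),3.8);c3=C((290,190),4.2);c4=C((220,220),3.3)
S='scene';D='side'
mm=lambda *a:np.array(a)/1000
tray=[(S,mm(-156,-67,50),c1(52,112)),(S,mm(-156,67,50),c1(277,78)),(S,mm(150,-67,40),c1(70,492)),(S,mm(150,67,40),c1(328,458)),
 (D,mm(150,-67,40),c3(95,100)),(D,mm(150,67,40),c3(42,190))]
sc=[(S,mm(50,-46,42),c2(125,230)),(S,mm(50,46,42),c2(245,203)),(S,mm(50,-46,4),c2(130,258)),(S,mm(8,-46,92),c2(106,130)),(S,mm(8,46,92),c2(224,108)),
 (D,mm(50,-46,42),c3(213,362)),(D,mm(-50,-46,42),c3(373,373)),(D,mm(-50,46,42),c3(370,463)),(D,mm(50,46,4),c3(198,505)),(D,mm(-50,46,4),c3(363,517))]
mat=[(S,mm(-85,-65,4),c2(42,155)),(S,mm(85,-65,4),c2(115,300)),(S,mm(85,65,4),c2(280,257)),(D,mm(-85,65,4),c3(440,540)),(D,mm(-85,-65,4),c3(441,402)),(D,mm(85,-65,4),c3(166,390))]
box=[(S,mm(50,-65,90),c2(133,392)),(S,mm(50,65,90),c2(340,403)),(S,mm(-50,65,90),c2(347,292)),(S,mm(-50,-65,90),c2(152,280)),(S,mm(50,-65,0),c2(135,480)),(S,mm(50,65,0),c2(333,495)),
 (D,mm(50,65,90),c4(75,153)),(D,mm(-50,65,90),c4(180,196)),(D,mm(-50,-65,90),c4(273,124)),(D,mm(50,-65,90),c4(178,84)),(D,mm(50,65,0),c4(82,250)),(D,mm(-22,38,106),c4(166,147)),(S,mm(-22,38,106),c2(304,286))]
# bowl: ellipse extremes rim (outer ~ 214+?), use left/right/top/bottom tangents
import json
for n,o,x0 in [('tray',tray,(.6,-.35,0)),('scoop',sc,(.5,-.05,0)),('mat',mat,(.5,-.05,0)),('box',box,(.65,0,0))]:
    x,r=fit(o,x0); print(n,x.round(4),np.degrees(x[2]).round(1)); print(r.tolist())
# bowl via circle centre: rim points
th=np.linspace(0,2*np.pi,72,endpoint=False)
def ext(cam,v,r,z):
    q=proj(cam,np.c_[v[0]+r*np.cos(th),v[1]+r*np.sin(th),0*th+z]); return np.array([q[:,0].min(),q[:,0].max(),q[:,1].min(),q[:,1].max()])
a=c2(405,22);b=c2(740,298); e1=np.array([a[0],b[0],a[1],b[1]])
a=c4(35,223);b=c4(386,450); e2=np.array([a[0],b[0],a[1],b[1]])
f=lambda v:np.r_[ext(S,v,v[2],.13)-e1,ext(D,v,v[2],.13)-e2]
s=least_squares(f,(.55,.15,.11)); print('bowl',s.x.round(4),f(s.x).round(1))
E
```

```text
tray [ 0.5595 -0.2675  0.1241] 7.1
[[0.7, -1.7], [-0.8, -0.5], [-0.2, -0.0], [-0.3, -1.5], [-2.1, -1.0], [-2.0, 0.5]]
scoop [ 0.4595 -0.0073  0.2543] 14.6
[[-0.0, -0.6], [0.7, -1.2], [-1.1, 2.3], [-0.3, 1.8], [1.1, 0.3], [-0.3, -0.2], [0.9, -0.4], [-0.1, 0.6], [-0.5, -0.0], [1.0, -0.0]]
mat [ 0.4541 -0.0107  0.2745] 15.7
[[-0.4, -0.5], [-0.5, 0.3], [1.1, -0.2], [-0.0, -0.3], [-0.1, 0.4], [0.0, -0.1]]
box [ 0.6758  0.0249 -0.1903] -10.9
[[-1.4, -1.7], [0.3, -0.2], [0.3, -1.4], [-1.2, -2.2], [-1.2, 0.2], [0.1, 0.7], [-1.4, 1.8], [-0.6, 1.3], [1.4, -2.5], [-1.4, -1.5], [-0.5, 1.2], [0.6, 1.7], [0.2, 2.8]]
bowl [0.5446 0.259  0.1159] [ -2.7   1.2   1.5 -12.5  -5.3  -1.3  -3.4  -1.1]
```

```bash
python3 -m jog '[{"rotation":[0,0,9.1],"travel":[37,15,10],"jaw":-1},{"rotation":[0,0,9.1],"travel":[37,15,10],"jaw":-1},{"rotation":[0,0,9.1],"travel":[37,15,10],"jaw":-1},{"rotation":[0,0,9.1],"travel":[37,15,10],"jaw":-1},{"rotation":[0,0,9.1],"travel":[37,15,10],"jaw":-1},{"rotation":[0,0,9.1],"travel":[37,15,10],"jaw":-1},{"rotation":[0,0,9.1],"travel":[37,15,10],"jaw":-1},{"rotation":[0,0,9.3],"travel":[37,15,10],"jaw":-1}]' 60
python3 - <<'E'
from h import *
o=bot.get_obs(); print(o['q'].round(2),o['ee_pos'],o['tcp_rot'])
import pickle
pickle.dump(bot.camera_params('wrist'),open('wp1.pkl','wb')); shot('wrist','w1')
E
```

```text
time: 2.15
ee_pos: [0.5203, -0.382, 0.3116]
tcp_rot: [-90.0, -0.0, 7.2]
wrist_force: [0.3, -0.8, 1.4]
opening: -0.0001
[-36.29  22.79  40.68 107.87  -0.    46.47] [ 0.52032388 -0.38203337  0.31164014] [-9.00101208e+01 -8.76677888e-03  7.24326141e+00]
```

View pics/w1.png

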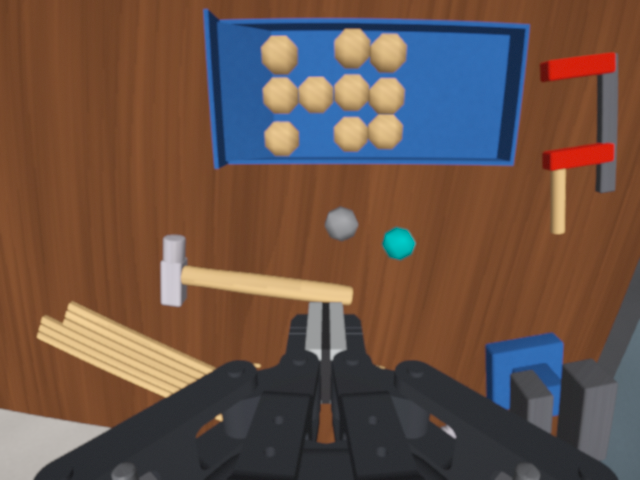

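Run:
```python
from h import *
a=cv2.imread('pics/w1.png')
cv2.imwrite('pics/w1c.png',cv2.resize(a[0:180,195:540],None,fx=2.3,fy=2.3,interpolation=cv2.INTER_CUBIC))
```

```text
(no output)
```

View pics/w1c.png

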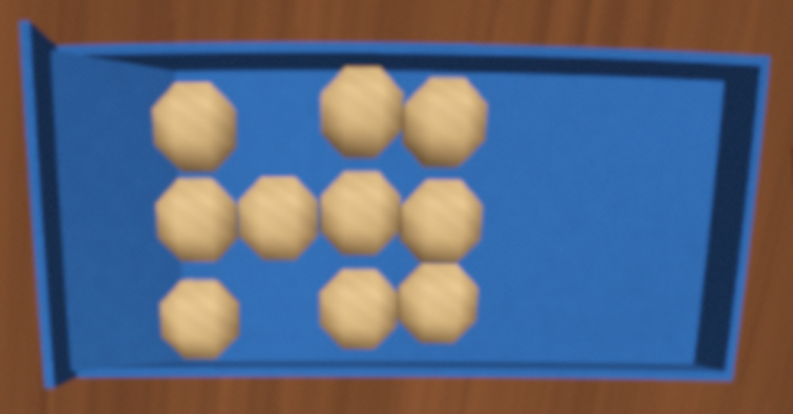

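Run:
```python
from fit import *
import pickle
p=pickle.load(open('wp1.pkl','rb'))
C=lambda x,y:((x+.5)/2.3-.5+195,(y+.5)/2.3-.5)
mm=lambda *a:np.array(a)/1000
W='wrist'
tray=[(W,mm(150,67,4),C(724,81)),(W,mm(150,-67,4),C(694,364)),(W,mm(-156,67,50),C(55,52)),(W,mm(-156,-67,50),C(70,368)),(W,mm(150,67,40),C(762,67)),(W,mm(150,-67,40),C(728,372)),(W,mm(-110,67,4),C(172,70))]
x,r=fit(tray,(.56,-.27,.12),{W:p}); print(x.round(4),np.degrees(x[2]).round(2)); print(r.tolist())
b=[(194,126),(362,111),(445,121),(196,218),(278,217),(361,212),(442,220),(200,318),(359,308),(438,303)]
P=onz(W,[C(*q) for q in b],np.full(10,.022),p)
c,s=np.cos(x[2]),np.sin(x[2]); L=(P[:,:2]-x[:2])@np.array([[c,-s],[s,c]])
print((L*1000).round(0).tolist())
# ball radius check: dist between neighbours
```

```text
[ 0.5591 -0.2714  0.1247] 7.15
[[0.4, 0.2], [-0.2, 0.0], [-1.3, -1.2], [0.9, 0.9], [-0.1, -0.5], [-1.1, -0.0], [1.8, 0.3]]
[[-100.0, 40.0], [-24.0, 46.0], [14.0, 43.0], [-100.0, -0.0], [-62.0, 0.0], [-24.0, 3.0], [14.0, -1.0], [-100.0, -46.0], [-24.0, -41.0], [14.0, -38.0]]
```

The wrist view shows all 10 balls on a 38 mm grid in the tray, plus grey and turquoise decoys outside it at (341,223) and (399,243). Next I'll look at the switch box.

```bash
python3 -m jog '[{"rotation":[0,0,0],"travel":[17,42,0],"jaw":-1},{"rotation":[0,0,0],"travel":[17,42,0],"jaw":-1},{"rotation":[0,0,0],"travel":[17,42,0],"jaw":-1},{"rotation":[0,0,0],"travel":[17,42,0],"jaw":-1},{"rotation":[0,0,0],"travel":[17,42,0],"jaw":-1},{"rotation":[0,0,0],"travel":[17,42,0],"jaw":-1},{"rotation":[0,0,0],"travel":[17,42,0],"jaw":-1},{"rotation":[0,0,0],"travel":[10,38,0],"jaw":-1}]' 60
python3 - <<'E'
from h import *
o=bot.get_obs(); print(o['q'].round(2),o['ee_pos'],o['tcp_rot'])
import pickle
pickle.dump(bot.camera_params('wrist'),open('wp2.pkl','wb')); shot('wrist','w2')
E
```

```text
time: 3.2
ee_pos: [0.6487, -0.0491, 0.3109]
tcp_rot: [-90.0, 0.0, 6.9]
wrist_force: [0.4, -0.7, 0.4]
opening: 0.0005
[ -4.33  23.69  41.79 108.12   0.    78.72] [ 0.64871062 -0.04912212  0.31087986] [-8.99938081e+01  2.01620517e-02  6.94792426e+00]
```

View pics/w2.png

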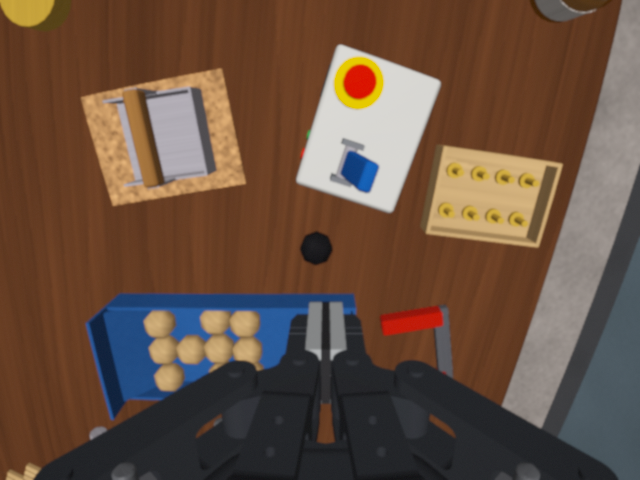

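Run:
```python
from fit import *
import pickle
p=pickle.load(open('wp2.pkl','rb'))
a=cv2.imread('pics/w2.png')
cv2.imwrite('pics/w2c.png',cv2.resize(a[60:215,75:255],None,fx=4,fy=4,interpolation=cv2.INTER_CUBIC))
mm=lambda *a:np.array(a)/1000
W='wrist'
box=[(W,mm(-50,65,90),(338,44)),(W,mm(50,65,90),(440,82)),(W,mm(50,-65,90),(391,212)),(W,mm(-50,-65,90),(297,183)),(W,mm(-22,38,106),(359.5,82))]
mat=[(W,mm(-85,65,4),(82,97)),(W,mm(85,65,4),(222,69)),(W,mm(85,-65,4),(245,185)),(W,mm(-85,-65,4),(113,206))]
for n,o,x0 in [('box',box,(.67,.025,-.19)),('mat',mat,(.45,-.01,.27))]:
  x,r=fit(o,x0,{W:p}); print(n,x.round(4),np.degrees(x[2]).round(2)); print(r.tolist())
  c,s=np.cos(x[2]),np.sin(x[2]);R=np.array([[c,-s],[s,c]])
  if n=='box':
    for nm,l in [('btn',(-.022,.038)),('hinge',(-.01,-.03)),('pre',(-.09,-.03)),('end',(-.02,-.03))]: print(nm,(x[:2]+R@np.array(l)).round(4))
```

```text
box [ 0.6788  0.0221 -0.195 ] -11.17
[[-0.4, -1.4], [3.2, -0.5], [0.8, 2.9], [-2.8, 0.2], [-0.2, 0.5]]
btn [0.6646 0.0637]
hinge [ 0.6632 -0.0054]
pre [0.5847 0.0101]
end [ 0.6534 -0.0034]
mat [ 0.4559 -0.0153  0.2665] 15.27
[[-1.2, 0.1], [0.5, 0.1], [0.9, -0.1], [-0.4, -0.0]]
```

View pics/w2c.png

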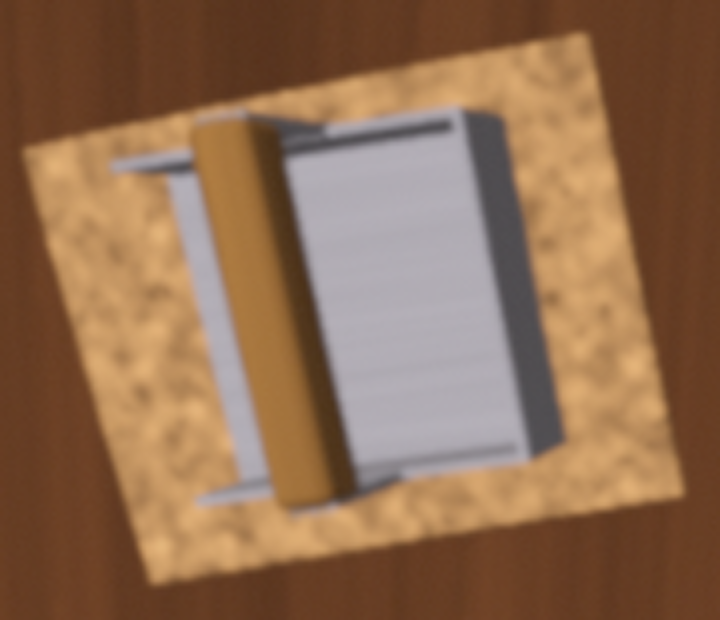

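```bash
python3 -m jog '[{"rotation":[0,0,0],"travel":[5.3,38,0],"jaw":-1},{"rotation":[0,0,0],"travel":[5.3,38,-10],"jaw":-1},{"rotation":[0,0,0],"travel":[5.3,37,-40],"jaw":-1},{"rotation":[0,0,0],"travel":[0,0,-50],"jaw":-1},{"rotation":[0,0,0],"travel":[0,0,-50],"jaw":-1},{"rotation":[0,0,0],"travel":[0,0,-30],"jaw":-1},{"rotation":[0,0,0],"travel":[0,0,0],"jaw":-1}]' 60
python3 - <<'E'
from h import *
o=bot.get_obs(); print(o['q'].round(2),o['ee_pos'])
shot('side','s3')
a=cv2.imread('pics/s3.png'); cv2.imwrite('pics/s3c.png',cv2.resize(a[150:350,200:400],None,fx=3,fy=3))
E
```

```text
time: 4.12
ee_pos: [0.6626, 0.062, 0.1287]
tcp_rot: [-90.0, 0.3, 6.9]
wrist_force: [-0.1, 0.0, 1.1]
opening: -0.0002
[ 5.35 20.56 17.09 86.8  -0.   88.42] [0.66262394 0.06202303 0.12865807]
```

View pics/s3c.png

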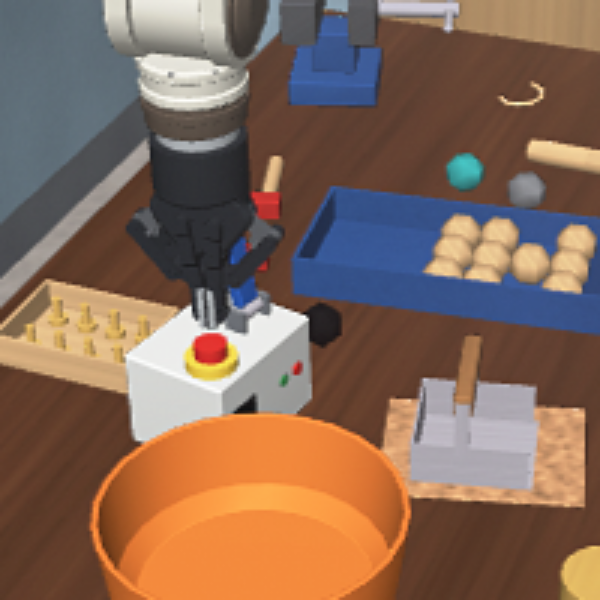

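```bash
python3 -m jog '[{"rotation":[0,0,0],"travel":[1,1,-8],"jaw":-1},{"rotation":[0,0,0],"travel":[0,0,-4],"jaw":-1},{"rotation":[0,0,0],"travel":[0,0,0],"jaw":-1}]'
python3 -m jog '[{"rotation":[0,0,0],"travel":[0,0,-3],"jaw":-1},{"rotation":[0,0,0],"travel":[0,0,0],"jaw":-1}]'
python3 -m jog '[{"rotation":[0,0,0],"travel":[0,0,-3],"jaw":-1},{"rotation":[0,0,0],"travel":[0,0,0],"jaw":-1}]'
```

```text
time: 4.55
ee_pos: [0.6652, 0.0633, 0.1194]
tcp_rot: [-90.0, -0.0, 6.9]
wrist_force: [0.4, -0.1, 0.1]
opening: -0.0003
time: 4.8
ee_pos: [0.665, 0.0633, 0.1162]
tcp_rot: [-90.0, 0.0, 6.9]
wrist_force: [-0.2, 0.3, 0.4]
opening: -0.0001
time: 5.05
ee_pos: [0.6649, 0.0633, 0.113]
tcp_rot: [-90.0, 0.0, 6.9]
wrist_force: [-0.2, 0.8, -0.6]
opening: 0.0002
```

```bash
python3 -m jog '[{"rotation":[0,0,0],"travel":[0,0,-3],"jaw":-1},{"rotation":[0,0,0],"travel":[0,0,0],"jaw":-1}]'
python3 -m jog '[{"rotation":[0,0,0],"travel":[0,0,-2],"jaw":-1},{"rotation":[0,0,0],"travel":[0,0,0],"jaw":-1}]'
python3 -m jog '[{"rotation":[0,0,0],"travel":[0,0,-2],"jaw":-1},{"rotation":[0,0,0],"travel":[0,0,0],"jaw":-1}]'
```

```text
time: 5.3
ee_pos: [0.6652, 0.0633, 0.1104]
tcp_rot: [-90.0, -0.0, 6.9]
wrist_force: [0.1, 0.6, 2.0]
opening: 0.0004
time: 5.55
ee_pos: [0.6652, 0.0633, 0.1085]
tcp_rot: [-90.0, -0.0, 6.9]
wrist_force: [0.2, 0.6, 3.8]
opening: 0.0001
time: 5.8
ee_pos: [0.6652, 0.0633, 0.1063]
tcp_rot: [-90.0, -0.0, 6.9]
wrist_force: [-1.3, 0.4, 5.9]
opening: 0.0004
```

```bash
python3 -m jog '[{"rotation":[0,0,0],"travel":[0,0,-1],"jaw":-1},{"rotation":[0,0,0],"travel":[0,0,0],"jaw":-1}]'
python3 - <<'E'
from h import *
shot('side','s4')
a=cv2.imread('pics/s4.png'); cv2.imwrite('pics/s4c.png',cv2.resize(a[150:350,200:400],None,fx=3,fy=3))
E
```

```text
time: 6.05
ee_pos: [0.6652, 0.0633, 0.1061]
tcp_rot: [-90.0, -0.1, 6.9]
wrist_force: [-1.5, -0.1, 8.8]
opening: -0.0001
```

View pics/s4c.png

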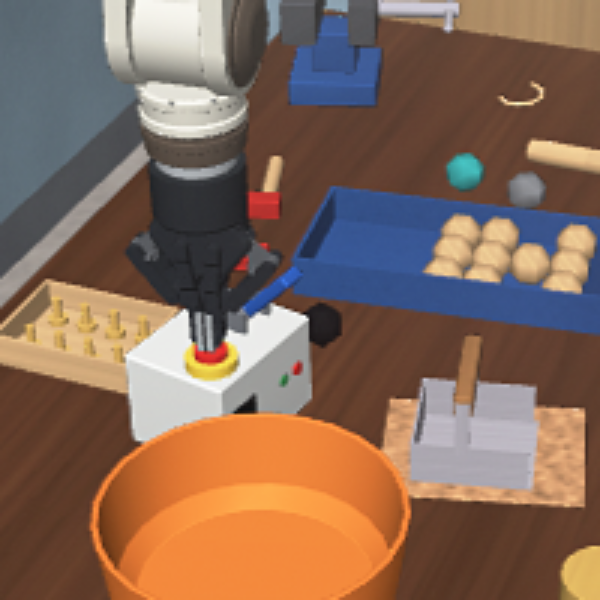

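```bash
python3 -m jog '[{"rotation":[0,0,0],"travel":[0,0,48],"jaw":-1},{"rotation":[0,0,0],"travel":[0,0,48],"jaw":-1},{"rotation":[0,0,0],"travel":[-45,-26,0],"jaw":-1},{"rotation":[0,0,0],"travel":[-45,-26,0],"jaw":-1},{"rotation":[0,0,0],"travel":[0,0,-35],"jaw":-1},{"rotation":[0,0,0],"travel":[0,0,-30],"jaw":-1},{"rotation":[0,0,0],"travel":[0,0,0],"jaw":-1}]'
python3 -m jog '[{"rotation":[0,0,0],"travel":[14,-3,0],"jaw":-1},{"rotation":[0,0,0],"travel":[14,-3,0],"jaw":-1},{"rotation":[0,0,0],"travel":[12,-2,0],"jaw":-1},{"rotation":[0,0,0],"travel":[12,-2,0],"jaw":-1},{"rotation":[0,0,0],"travel":[10,-2,0],"jaw":-1},{"rotation":[0,0,0],"travel":[0,0,0],"jaw":-1}]'
python3 - <<'E'
from h import *
o=bot.get_obs(); print(o['q'].round(2),o['ee_pos'])
shot('side','s5')
a=cv2.imread('pics/s5.png'); cv2.imwrite('pics/s5c.png',cv2.resize(a[180:310,220:350],None,fx=4,fy=4))
E
```

```text
time: 6.98
ee_pos: [0.5735, 0.0112, 0.1337]
tcp_rot: [-90.0, 0.3, 6.9]
wrist_force: [-0.7, 0.9, 0.1]
opening: -0.0002
time: 7.72
ee_pos: [0.638, -0.0009, 0.1358]
tcp_rot: [-90.0, 0.0, 6.9]
wrist_force: [0.5, 1.0, -0.1]
opening: 0.0003
[-8.000e-02  1.633e+01  1.256e+01  8.626e+01 -1.000e-02  8.299e+01] [ 0.63800067 -0.00091656  0.13579423]
```

View pics/s5c.png

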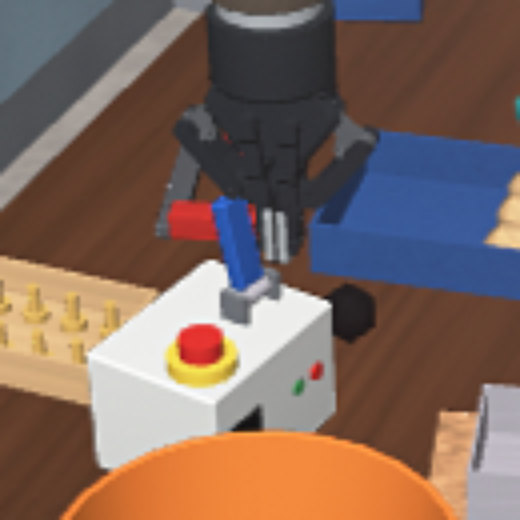

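```bash
python3 -m jog '[{"rotation":[0,0,0],"travel":[-30,6,0],"jaw":-1},{"rotation":[0,0,0],"travel":[-30,6,40],"jaw":0},{"rotation":[0,0,0],"travel":[-30,-20,40],"jaw":1},{"rotation":[0,0,0],"travel":[-10,-30,30],"jaw":1},{"rotation":[0,0,4],"travel":[-10,-30,0],"jaw":1},{"rotation":[0,0,4],"travel":[0,-10,0],"jaw":1}]'
python3 - <<'E'
from fit import *
import pickle
p=pickle.load(open('wp2.pkl','rb'))
C=lambda x,y:((x+.5)/4-.5+75,(y+.5)/4-.5+60)
mm=lambda *a:np.array(a)/1000
W='wrist'
sc=[(W,mm(50,46,42),C(468,108)),(W,mm(50,-46,42),C(532,459)),(W,mm(50,46,4),C(503,121)),(W,mm(50,-46,4),C(562,440)),(W,mm(-50,46,42),C(112,160)),(W,mm(-50,-46,42),C(198,500)),(W,mm(0,46,92),C(192,121)),(W,mm(0,-46,92),C(277,502)),(W,mm(16,46,92),C(248,117)),(W,mm(16,-46,92),C(327,500))]
x,r=fit(sc,(.46,-.01,.25),{W:p}); print(x.round(4),np.degrees(x[2]).round(2)); print(r.tolist())
o=bot.get_obs(); print(o['q'].round(2),o['ee_pos'],o['tcp_rot'])
pickle.dump(bot.camera_params('wrist'),open('wp3.pkl','wb')); shot('wrist','w3')
shot('side','s6')
a=cv2.imread('pics/s6.png'); b=cv2.imread('pics/side0.png'); cv2.imwrite('pics/s6c.png',np.hstack([cv2.resize(i[210:330,240:340],None,fx=4,fy=4) for i in (b,a)]))
E
```

```text
time: 8.52
ee_pos: [0.5264, -0.08, 0.2469]
tcp_rot: [-90.0, -0.0, 15.0]
wrist_force: [0.2, 0.1, 0.4]
opening: 0.085
[ 0.4613 -0.0086  0.224 ] 12.84
[[-0.2, -0.8], [0.2, 0.7], [2.4, -1.5], [2.1, 0.8], [-2.5, -0.4], [-3.2, 0.8], [-1.9, -0.5], [-0.7, 3.3], [0.6, -2.1], [2.4, 1.9]]
[-8.640e+00  2.880e+00  9.610e+00  9.669e+01 -1.000e-02  6.637e+01] [ 0.52640829 -0.08002365  0.24692933] [-9.00287832e+01 -3.77558193e-02  1.49876295e+01]
```

View pics/s6c.png

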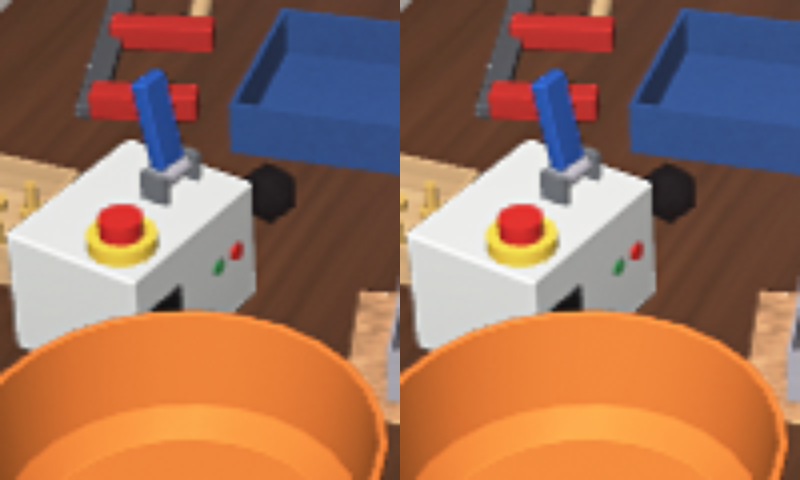

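View pics/w3.png

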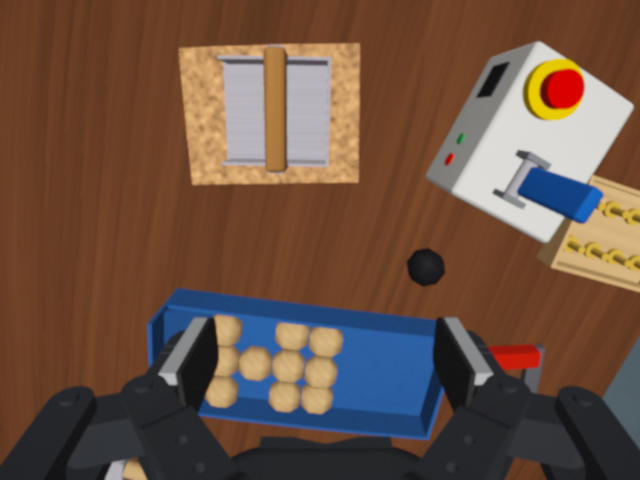

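The lever is up again, matching its starting view, and the button is out. Next I'll measure the scoop grip in this closer view: the bar runs from (275,46) to (276,170).

Run:
```python
from fit import *
import pickle
p=pickle.load(open('wp3.pkl','rb'))
a=cv2.imread('pics/w3.png')
cv2.imwrite('pics/w3c.png',cv2.resize(a[35:195,170:370],None,fx=4,fy=4,interpolation=cv2.INTER_CUBIC))
```

```text
(no output)
```

View pics/w3c.png

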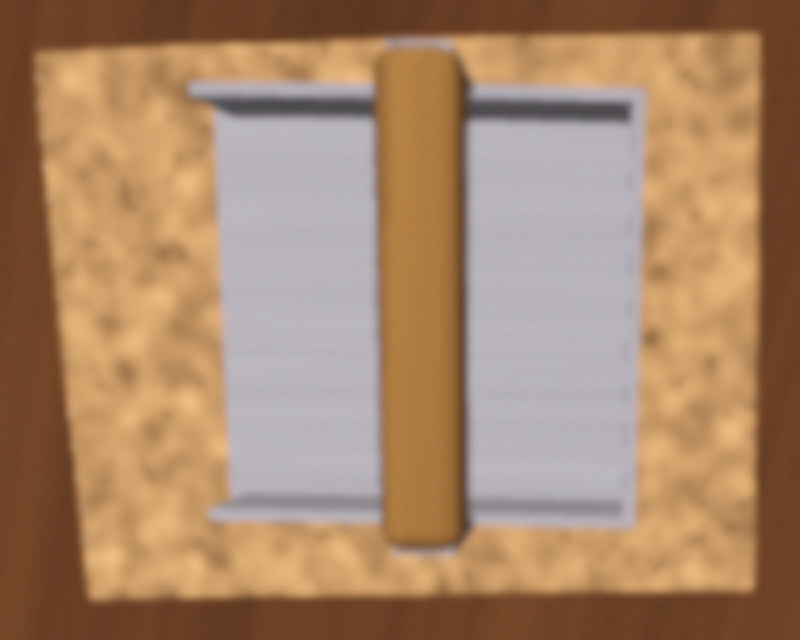

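Run:
```python
from fit import *
import pickle
p=pickle.load(open('wp3.pkl','rb'))
C=lambda x,y:((x+.5)/4-.5+170,(y+.5)/4-.5+35)
mm=lambda *a:np.array(a)/1000
W='wrist'
sc=[(W,mm(50,46,42),C(644,90)),(W,mm(50,-46,42),C(634,525)),(W,mm(-50,46,42),C(190,84)),(W,mm(-50,-46,42),C(208,520)),
(W,mm(0,45,92),C(378,48)),(W,mm(16,45,92),C(458,48)),(W,mm(0,-45,92),C(384,545)),(W,mm(16,-45,92),C(462,545)),(W,mm(-50,44,6),C(217,112)),(W,mm(-50,-44,6),C(231,500))]
x,r=fit(sc,(.46,-.01,.25),{W:p}); print(x.round(4),np.degrees(x[2]).round(2)); print(r.tolist())
c,s=np.cos(x[2]),np.sin(x[2]); print('grip',x[0]+c*.008,x[1]+s*.008)
mat=[(W,mm(-85,65,4),C(35,52)),(W,mm(85,65,4),C(760,34)),(W,mm(85,-65,4),C(755,592)),(W,mm(-85,-65,4),C(90,600))]
x,r=fit(mat,(.46,-.01,.25),{W:p}); print(x.round(4),np.degrees(x[2]).round(2)); print(r.tolist())
```

```text
[ 0.4606 -0.0091  0.2406] 13.79
[[0.9, -0.6], [0.8, 0.5], [-4.1, -0.4], [-3.1, -0.1], [-1.3, -0.4], [1.0, -0.2], [-0.4, 0.8], [0.7, 1.2], [-0.0, 0.8], [0.7, -1.4]]
grip 0.4683757782391259 -0.007222305968250192
[ 0.4554 -0.0144  0.2725] 15.61
[[-0.3, -0.0], [0.4, 0.0], [-0.0, -0.1], [-0.1, 0.2]]
```

```bash
python3 -m jog '[{"rotation":[0,0,-1],"travel":[-29,37,0],"jaw":1},{"rotation":[0,0,0],"travel":[-29,36,-30],"jaw":1},{"rotation":[0,0,0],"travel":[0,0,-45],"jaw":1},{"rotation":[0,0,0],"travel":[0,0,-45],"jaw":1},{"rotation":[0,0,0],"travel":[0,0,-40],"jaw":1},{"rotation":[0,0,0],"travel":[0,0,-22],"jaw":1},{"rotation":[0,0,0],"travel":[0,0,0],"jaw":1}]'
python3 - <<'E'
from h import *
o=bot.get_obs(); print(o['q'].round(2),o['ee_pos'],o['tcp_rot'])
shot('wrist','w4')
E
```

```text
time: 9.5
ee_pos: [0.4677, -0.0051, 0.0627]
tcp_rot: [-89.9, 0.2, 13.9]
wrist_force: [-0.1, -0.2, 0.3]
opening: 0.0852
[-6.300e-01 -5.970e+00 -1.945e+01  7.672e+01  1.000e-02  7.547e+01] [ 0.46772561 -0.00513653  0.06267299] [-89.94462257   0.19114394  13.89809513]
```

View pics/w4.png

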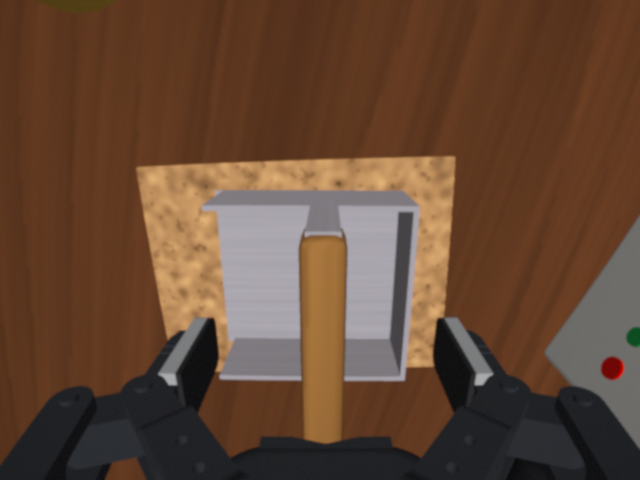

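```bash
python3 -m jog '[{"rotation":[0,0,0],"travel":[0,-1.5,0],"jaw":-1},{"rotation":[0,0,0],"travel":[0,0,0],"jaw":-1},{"rotation":[0,0,0],"travel":[0,0,0],"jaw":-1},{"rotation":[0,0,0],"travel":[0,0,0],"jaw":-1}]' 100
python3 -m jog '[{"rotation":[0,0,0],"travel":[0,0,0],"jaw":-1},{"rotation":[0,0,0],"travel":[0,0,0],"jaw":-1}]'
python3 -m jog '[{"rotation":[0,0,0],"travel":[0,0,20],"jaw":-1},{"rotation":[0,0,0],"travel":[0,0,40],"jaw":-1},{"rotation":[0,0,0],"travel":[0,0,40],"jaw":-1},{"rotation":[0,0,0],"travel":[0,0,0],"jaw":-1}]'
python3 - <<'E'
from h import *
o=bot.get_obs(); print(o['q'].round(2),o['ee_pos'],o['tcp_rot'])
shot('wrist','w5'); shot('side','s7')
E
```

```text
time: 10.05
ee_pos: [0.4691, -0.0072, 0.0645]
tcp_rot: [-90.0, -0.0, 13.9]
wrist_force: [-0.3, 0.7, -1.4]
opening: 0.0143
time: 10.3
ee_pos: [0.469, -0.0072, 0.0644]
tcp_rot: [-90.0, -0.0, 13.9]
wrist_force: [-1.6, -0.0, 1.1]
opening: 0.0145
time: 10.8
ee_pos: [0.4704, -0.0072, 0.167]
tcp_rot: [-90.1, -0.3, 13.9]
wrist_force: [0.5, 0.2, -2.3]
opening: 0.0146
[-0.88 -7.   -8.85 87.89  0.   75.19] [ 0.47041306 -0.0071798   0.16704282] [-90.06504677  -0.25659325  13.9386781 ]
```

View pics/w5.png

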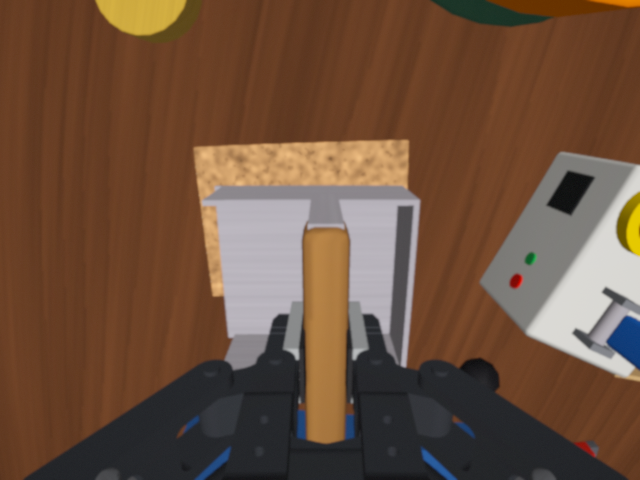

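View pics/s7.png

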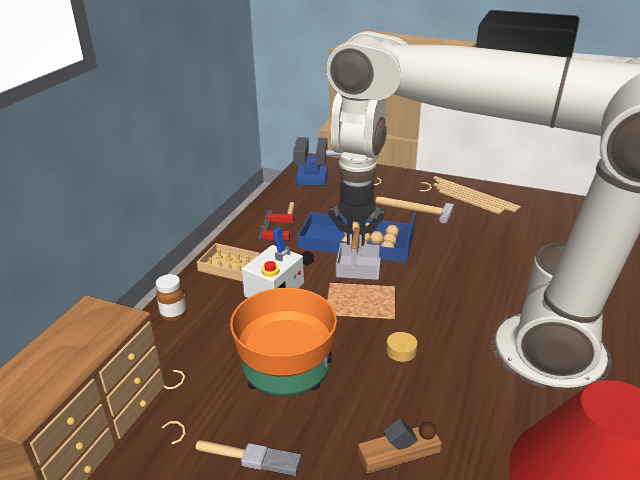

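```bash
cat > kin.py <<'E'
import numpy as np
from scipy.optimize import least_squares
D=np.array([(4.979,10.078,.5502,.231),(22.79,40.68,.6455,.3116),(23.69,41.79,.65056,.31088),(20.56,17.09,.66552,.12866),(2.88,9.61,.53245,.24693),(-5.97,-19.45,.46775,.06267),(-7,-8.85,.47047,.16704)])
r=np.radians
def f(v,q2,q3):
    e=r(q3-q2); return np.array([v[0]+v[1]*np.sin(r(q2))+v[2]*np.cos(e)-v[4]*np.sin(e), v[3]+v[1]*np.cos(r(q2))+v[2]*np.sin(e)+v[4]*np.cos(e)])
def res(v): return (f(v,D[:,0],D[:,1])-D[:,2:].T).ravel()
if __name__=='__main__':
    s=least_squares(res,(0,.4,.4,.0,0)); print(s.x.round(4),(res(s.x)*1000).round(1))
E
python3 kin.py
```

```text
[ 0.0015  0.4139  0.5176 -0.2564  0.029 ] [ 0.2 -0.1  0.2 -0.3  0.4  0.8 -1.2 -0.1  0.3  0.2  0.2 -0.4  0.2 -0.3]
```

Run:
```python
from h import *
a=cv2.imread('pics/w3.png')
cv2.imwrite('pics/w3d.png',cv2.resize(a[280:445,140:460],None,fx=2.5,fy=2.5,interpolation=cv2.INTER_CUBIC))
a=cv2.imread('pics/w2.png')
cv2.imwrite('pics/w2d.png',cv2.resize(a[285:425,80:370],None,fx=2.7,fy=2.7,interpolation=cv2.INTER_CUBIC))
```

```text
(no output)
```

View pics/w3d.png

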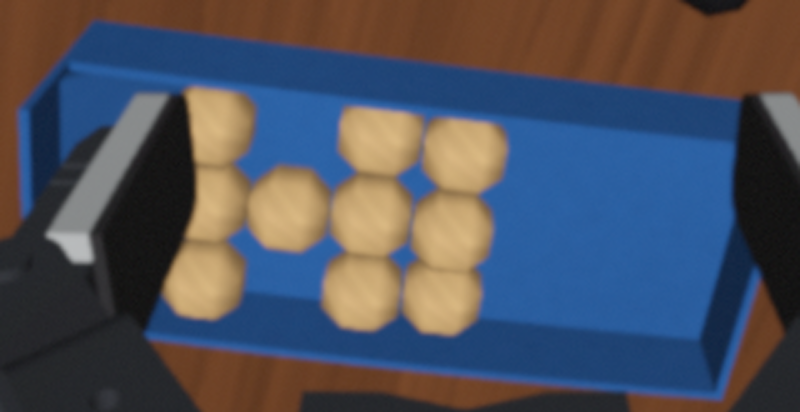

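View pics/w2d.png

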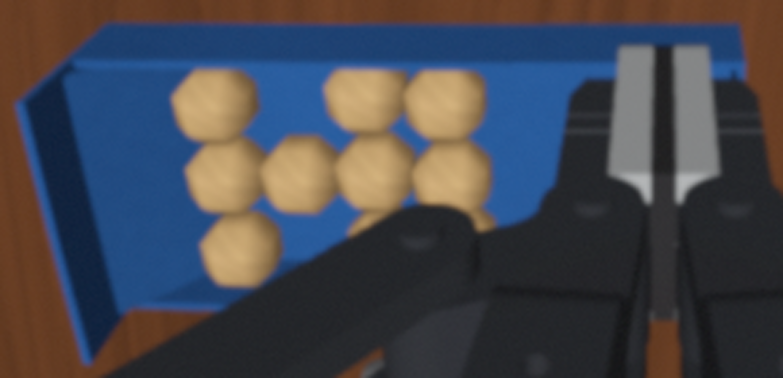

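Run:
```python
from h import *
import pickle
p1,p2,p3=[pickle.load(open(f'wp{i}.pkl','rb')) for i in (1,2,3)]
C1=lambda x,y:((x+.5)/2.3-.5+195,(y+.5)/2.3-.5)
C2=lambda x,y:((x+.5)/2.7-.5+80,(y+.5)/2.7-.5+285)
C3=lambda x,y:((x+.5)/2.5-.5+140,(y+.5)/2.5-.5+280)
t=np.array([.5591,-.2714]);a=.1247;c,s=np.cos(a),np.sin(a)
def L(p,uv,z): return ((onz('wrist',[uv],[z],p)[0,:2]-t)@np.array([[c,-s],[s,c]])*1000).round(1)
print('floor -y edge w3',[L(p3,C3(*q),.004).tolist() for q in [(250,293),(500,320),(700,340)]])
print('far top -y w3',L(p3,C3(716,388),.04))
print('ball mid w1,w2,w3',L(p1,C1(278,217),.022),L(p2,C2(300,175),.022),L(p3,C3(288,209),.022))
print('ball -24,0',L(p1,C1(361,212),.022),L(p2,C2(376,172),.022),L(p3,C3(371,215),.022))
print('floor+y far w1',L(p1,C1(724,81),.004),'-y',L(p1,C1(694,364),.004))
# side/scene ball centroid: scene c1 (176,220)=mid
C=lambda x,y:((x+.5)/4.5-.5+175,(y+.5)/4.5-.5+205)
def Ls(cam,uv,z): return ((onz(cam,[uv],[z])[0,:2]-t)@np.array([[c,-s],[s,c]])*1000).round(1)
print('scene',Ls('scene',C(176,221),.022)); print('side', Ls('side',((364.5)/4.2-.5+290,(202.5)/4.2-.5+190),.022))
```

```text
floor -y edge w3 [[-80.3, -68.7], [46.5, -67.6], [150.9, -67.9]]
far top -y w3 [149.7 -64.2]
ball mid w1,w2,w3 [-62.2   0.3] [-63.5  -1.8] [-62.6  -1.6]
ball -24,0 [-23.7   2.7] [-25.    0.4] [-24.5   0.6]
floor+y far w1 [149.6  67.3] -y [150.3 -66.9]
scene [-64.8   1.7]
side [-63.5   3.5]
```

```bash
python3 -m jog '[{"rotation":[0,0,-1.7],"travel":[10,-45,0],"jaw":-1},{"rotation":[0,0,-1.7],"travel":[10,-45,0],"jaw":-1},{"rotation":[0,0,-1.7],"travel":[10,-45,0],"jaw":-1},{"rotation":[0,0,-1.7],"travel":[10,-45,0],"jaw":-1},{"rotation":[0,0,0],"travel":[38,-22,0],"jaw":-1},{"rotation":[0,0,0],"travel":[38,-22,0],"jaw":-1},{"rotation":[0,0,0],"travel":[38,-22,0],"jaw":-1},{"rotation":[0,0,0],"travel":[36,-22,0],"jaw":-1}]'
python3 -m jog '[{"rotation":[0,0,0],"travel":[0,0,0],"jaw":-1},{"rotation":[0,0,0],"travel":[0,0,0],"jaw":-1}]'
python3 - <<'E'
from h import *
o=bot.get_obs(); print(o['q'].round(2),o['ee_pos'],o['tcp_rot'])
shot('scene','sc1'); shot('wrist','w6')
a=cv2.imread('pics/sc1.png'); cv2.imwrite('pics/sc1c.png',cv2.resize(a[160:360,150:330],None,fx=3,fy=3))
E
```

```text
time: 11.9
ee_pos: [0.6596, -0.2757, 0.1618]
tcp_rot: [-89.9, 0.1, 7.1]
wrist_force: [0.7, -0.5, -1.4]
opening: 0.0144
time: 12.15
ee_pos: [0.6584, -0.2749, 0.1622]
tcp_rot: [-89.9, 0.2, 7.1]
wrist_force: [-0.4, 0.2, -2.5]
opening: 0.0148
[-22.66  28.19  30.97  92.97   0.    60.2 ] [ 0.6584111  -0.27488516  0.16222092] [-89.9068872    0.1583766    7.13728264]
```

View pics/sc1c.png

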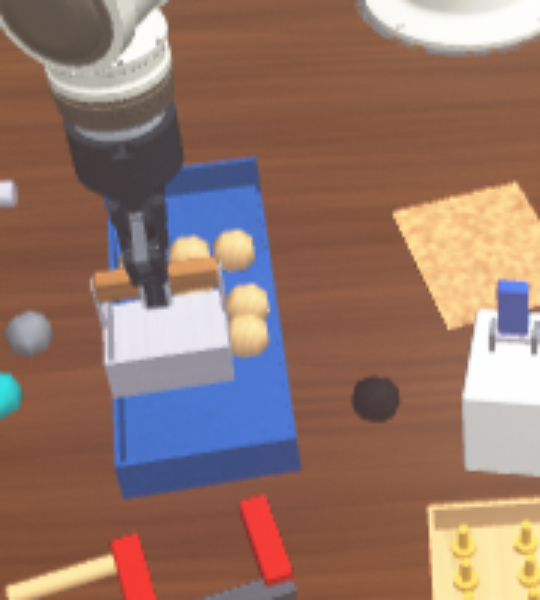

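View pics/w6.png

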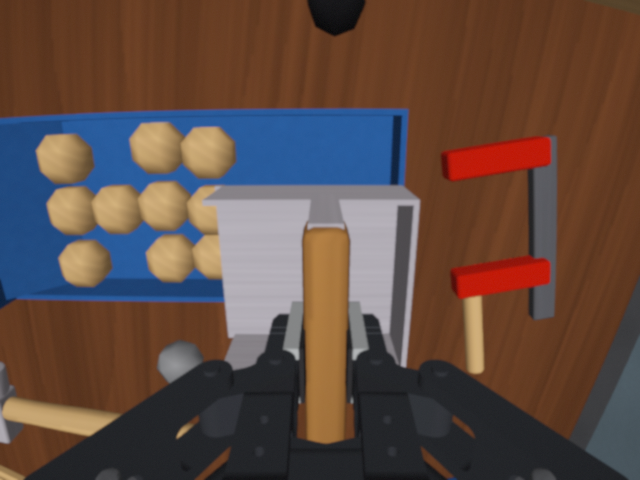

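```bash
python3 -m jog '[{"rotation":[0,0,0],"travel":[2,0,-30],"jaw":-1},{"rotation":[0,0,0],"travel":[0,0,-30],"jaw":-1},{"rotation":[0,0,0],"travel":[0,0,-20],"jaw":-1},{"rotation":[0,0,0],"travel":[0,0,-8],"jaw":-1},{"rotation":[0,0,0],"travel":[0,0,0],"jaw":-1},{"rotation":[0,0,0],"travel":[0,0,0],"jaw":-1}]'
python3 -m jog '[{"rotation":[0,0,0],"travel":[0,0,-4],"jaw":-1},{"rotation":[0,0,0],"travel":[0,0,0],"jaw":-1}]'
python3 - <<'E'
from h import *
o=bot.get_obs(); print(o['q'].round(2),o['ee_pos'],o['tcp_rot'])
shot('side','s8')
a=cv2.imread('pics/s8.png'); cv2.imwrite('pics/s8c.png',cv2.resize(a[150:280,280:430],None,fx=4,fy=4))
E
```

```text
time: 13.0
ee_pos: [0.6614, -0.2753, 0.0778]
tcp_rot: [-90.1, -0.1, 7.1]
wrist_force: [0.4, -0.5, -2.0]
opening: 0.0145
time: 13.25
ee_pos: [0.661, -0.2752, 0.0721]
tcp_rot: [-90.0, 0.0, 7.1]
wrist_force: [-0.5, 0.3, -2.1]
opening: 0.0141
[-22.6   27.95  20.7   82.76   0.    60.26] [ 0.661008   -0.27519517  0.07214816] [-8.99928959e+01  8.16046538e-03  7.13418673e+00]
```

View pics/s8c.png

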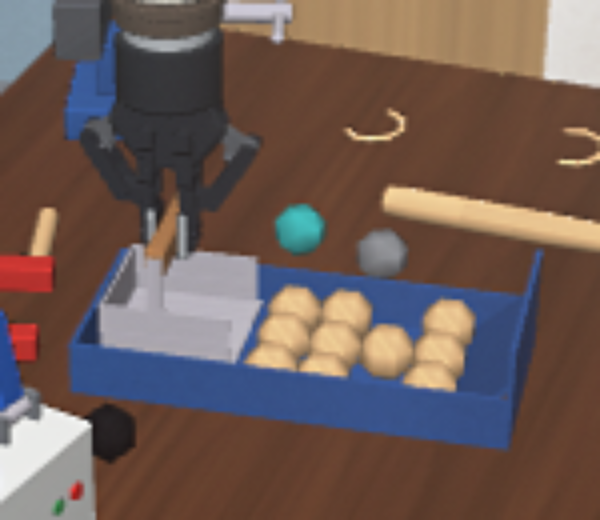

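```bash
python3 -m jog '[{"rotation":[0,0,0],"travel":[0,0,-4],"jaw":-1},{"rotation":[0,0,0],"travel":[0,0,0],"jaw":-1}]'
python3 -m jog '[{"rotation":[0,0,0],"travel":[0,0,-3],"jaw":-1},{"rotation":[0,0,0],"travel":[0,0,0],"jaw":-1}]'
python3 -m jog '[{"rotation":[0,0,0],"travel":[0,0,-1.5],"jaw":-1},{"rotation":[0,0,0],"travel":[0,0,0],"jaw":-1}]'
```

```text
time: 13.55
ee_pos: [0.6609, -0.2751, 0.0677]
tcp_rot: [-90.0, 0.0, 7.1]
wrist_force: [-0.6, 0.2, -3.0]
opening: 0.0146
time: 13.8
ee_pos: [0.6609, -0.2751, 0.0649]
tcp_rot: [-90.0, 0.0, 7.1]
wrist_force: [0.3, -0.6, -1.5]
opening: 0.0144
time: 14.05
ee_pos: [0.6611, -0.2752, 0.0645]
tcp_rot: [-90.0, -0.0, 7.1]
wrist_force: [-3.1, 0.3, 3.8]
opening: 0.0143
```

```bash
python3 -m jog '[{"rotation":[0,0,0],"travel":[-10,-1.3,0],"jaw":-1},{"rotation":[0,0,0],"travel":[-15,-1.9,0],"jaw":-1},{"rotation":[0,0,0],"travel":[-15,-1.9,0],"jaw":-1},{"rotation":[0,0,0],"travel":[-15,-1.9,0],"jaw":-1},{"rotation":[0,0,0],"travel":[-15,-1.9,0],"jaw":-1},{"rotation":[0,0,0],"travel":[-15,-1.9,0],"jaw":-1},{"rotation":[0,0,0],"travel":[-10,-1.2,0],"jaw":-1},{"rotation":[0,0,0],"travel":[0,0,0],"jaw":-1}]'
python3 - <<'E'
from h import *
o=bot.get_obs(); print(o['q'].round(2),o['ee_pos'],o['tcp_rot'])
shot('side','s9'); shot('wrist','w9')
a=cv2.imread('pics/s9.png'); cv2.imwrite('pics/s9c.png',cv2.resize(a[150:280,280:430],None,fx=4,fy=4))
E
```

```text
time: 15.05
ee_pos: [0.565, -0.2875, 0.0645]
tcp_rot: [-90.0, 0.0, 7.1]
wrist_force: [-4.9, -0.0, 7.5]
opening: 0.0147
[-2.695e+01  1.640e+01  4.770e+00  7.838e+01 -4.000e-02  5.595e+01] [ 0.56504434 -0.28749201  0.06446113] [-9.00290733e+01  3.34389896e-02  7.09899911e+00]
```

View pics/s9c.png

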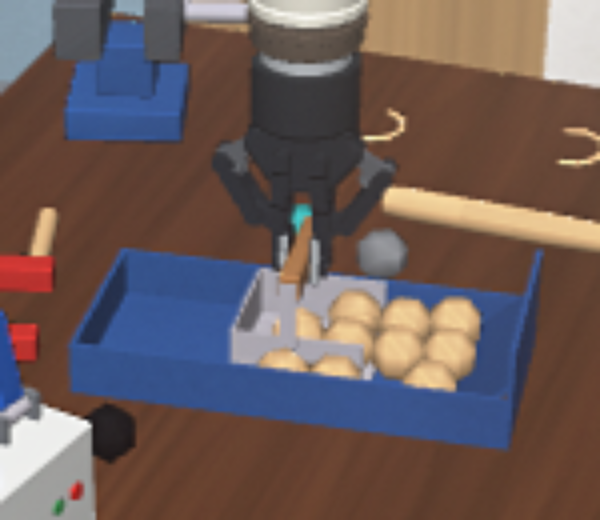

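View pics/w9.png

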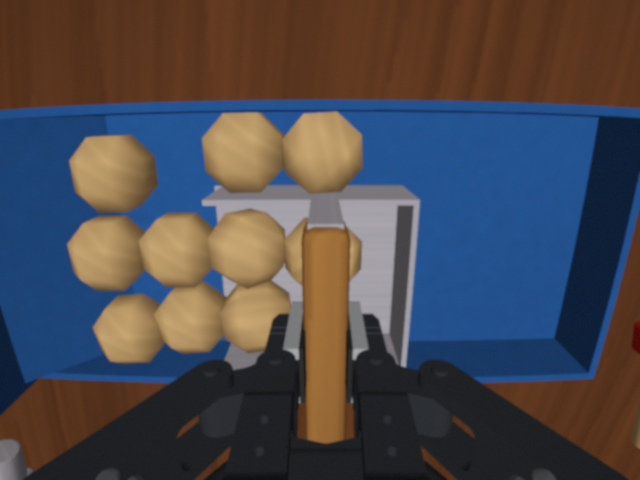

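```bash
python3 -m jog '[{"rotation":[0,0,0],"travel":[-13,-1.7,0],"jaw":-1},{"rotation":[0,0,0],"travel":[-13,-1.7,0],"jaw":-1},{"rotation":[0,0,0],"travel":[-13,-1.7,0],"jaw":-1},{"rotation":[0,0,0],"travel":[-13,-1.6,0],"jaw":-1},{"rotation":[0,0,0],"travel":[0,0,0],"jaw":-1}]'
python3 - <<'E'
from h import *
o=bot.get_obs(); print(o['q'].round(2),o['ee_pos'],o['tcp_rot'])
shot('side','s10'); shot('wrist','w10')
a=cv2.imread('pics/s10.png'); cv2.imwrite('pics/s10c.png',cv2.resize(a[150:280,280:430],None,fx=4,fy=4))
E
```

```text
time: 15.78
ee_pos: [0.5126, -0.2948, 0.0643]
tcp_rot: [-90.1, 0.1, 7.1]
wrist_force: [-3.3, -5.2, 7.2]
opening: 0.0145
[-29.85  10.6   -2.15  77.24  -0.11  53.08] [ 0.51264581 -0.29482805  0.06433205] [-9.00935615e+01  5.43705957e-02  7.06896263e+00]
```

View pics/s10c.png

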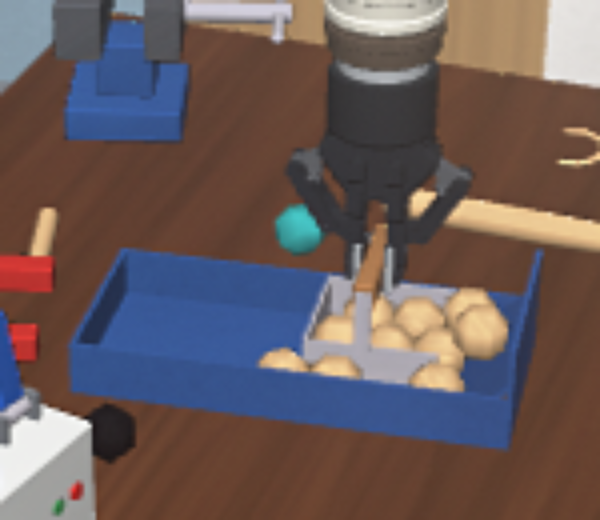

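View pics/w10.png

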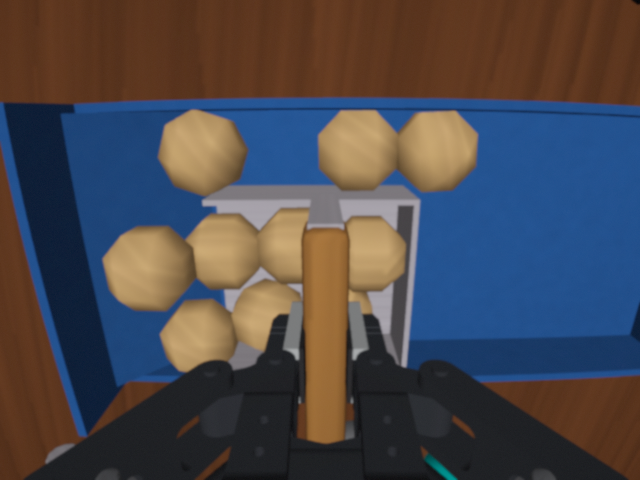

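```bash
python3 -m jog '[{"rotation":[-0.36,2.85,0],"travel":[-3.6,-0.45,2.3],"jaw":-1},{"rotation":[-0.36,2.85,0],"travel":[-3.6,-0.45,2.2],"jaw":-1},{"rotation":[-0.36,2.85,0],"travel":[-2.4,-0.3,1.7],"jaw":-1},{"rotation":[-0.36,2.9,0],"travel":[-2.4,-0.3,1.6],"jaw":-1},{"rotation":[-0.37,2.95,0],"travel":[-2.7,-0.34,1.4],"jaw":-1},{"rotation":[-0.37,2.95,0],"travel":[-2.7,-0.34,1.3],"jaw":-1},{"rotation":[0,0,0],"travel":[0,0,0],"jaw":-1}]'
python3 - <<'E'
from h import *
o=bot.get_obs(); print(o['q'].round(2),o['ee_pos'],o['tcp_rot'])
shot('side','s11'); shot('wrist','w11')
a=cv2.imread('pics/s11.png'); cv2.imwrite('pics/s11c.png',cv2.resize(a[150:280,280:430],None,fx=4,fy=4))
E
```

```text
time: 16.75
ee_pos: [0.4959, -0.297, 0.074]
tcp_rot: [-90.1, 17.7, 7.1]
wrist_force: [0.2, -5.4, 4.3]
opening: 0.0144
[-26.15  23.68  13.1   94.31  -9.69  57.96] [ 0.49594488 -0.2969693   0.07396901] [-90.09185984  17.70843793   7.14574369]
```

View pics/s11c.png

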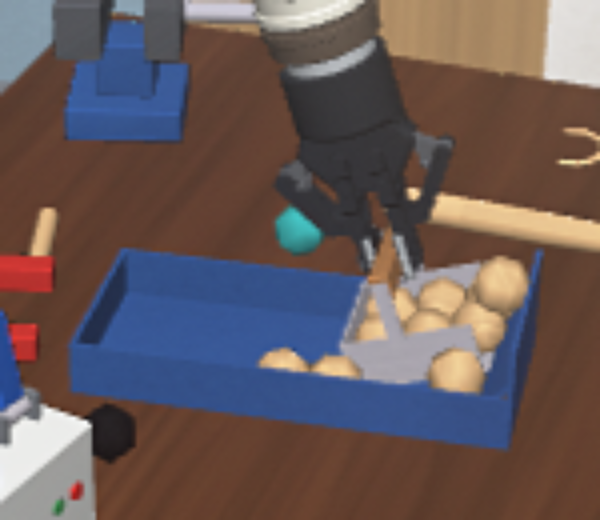

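View pics/w11.png

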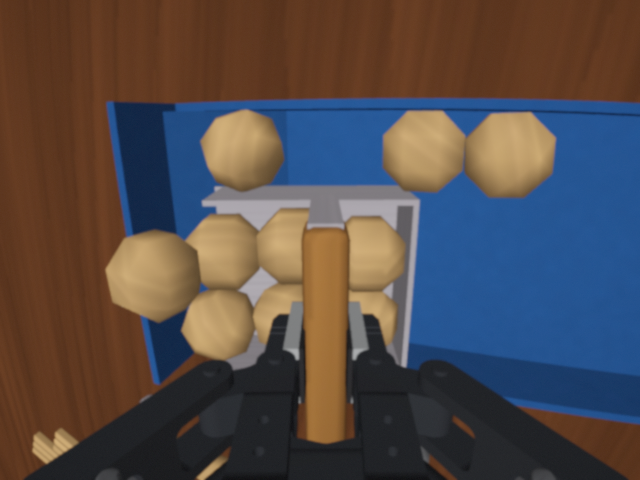

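```bash
python3 -m jog '[{"rotation":[0,0,0],"travel":[3,0.4,1],"jaw":-1},{"rotation":[-0.37,2.95,0],"travel":[6,0.7,1],"jaw":-1},{"rotation":[-0.37,2.95,0],"travel":[8,1,1],"jaw":-1},{"rotation":[-0.37,2.95,0],"travel":[8,1,2],"jaw":-1},{"rotation":[0,0,0],"travel":[6,0.7,2],"jaw":-1},{"rotation":[0,0,0],"travel":[0,0,0],"jaw":-1}]'
python3 - <<'E'
from h import *
o=bot.get_obs(); print(o['q'].round(2),o['ee_pos'],o['tcp_rot'])
shot('side','s12'); shot('wrist','w12')
a=cv2.imread('pics/s12.png'); cv2.imwrite('pics/s12c.png',cv2.resize(a[150:280,280:430],None,fx=4,fy=4))
E
```

```text
time: 17.6
ee_pos: [0.5277, -0.2919, 0.0807]
tcp_rot: [-89.9, 26.4, 7.2]
wrist_force: [0.4, 0.1, -2.3]
opening: 0.0144
[-22.93  36.08  28.68 105.88 -12.83  62.57] [ 0.52765831 -0.29191369  0.08073634] [-89.93893067  26.40633529   7.1742998 ]
```

View pics/s12c.png

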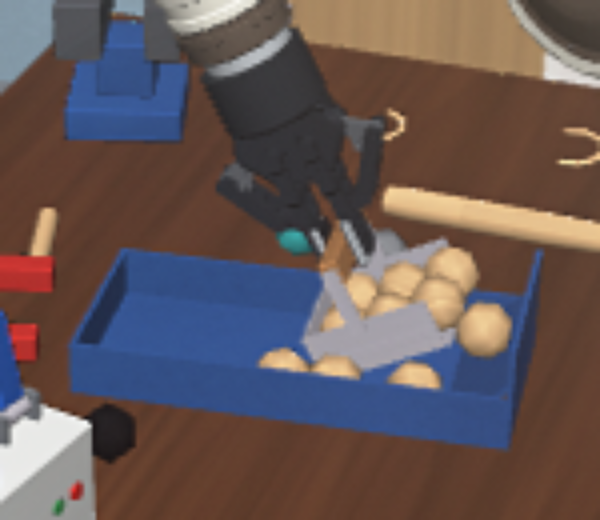

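View pics/w12.png

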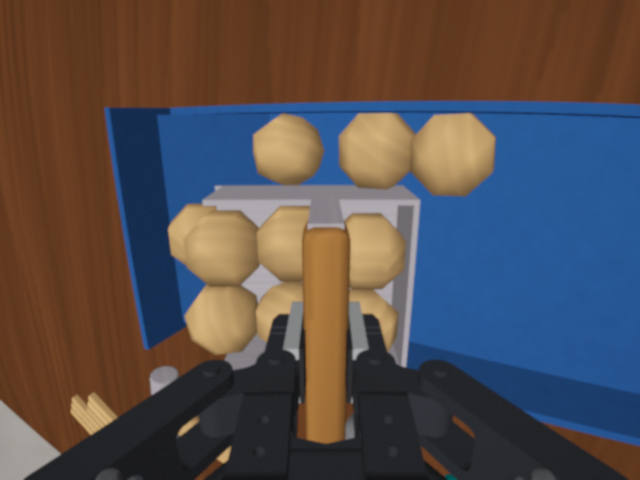

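```bash
python3 -m jog '[{"rotation":[-0.25,2,0],"travel":[1,0,8],"jaw":-1},{"rotation":[-0.25,2,0],"travel":[0,0,15],"jaw":-1},{"rotation":[-0.12,1,0],"travel":[0,0,25],"jaw":-1},{"rotation":[0,0,0],"travel":[0,0,30],"jaw":-1},{"rotation":[0,0,0],"travel":[0,0,30],"jaw":-1},{"rotation":[0,0,0],"travel":[0,0,30],"jaw":-1},{"rotation":[0,0,0],"travel":[0,0,20],"jaw":-1},{"rotation":[0,0,0],"travel":[0,0,10],"jaw":-1}]'
python3 - <<'E'
from fit import *
o=bot.get_obs(); print(o['q'].round(2),o['ee_pos'],o['tcp_rot'],o['wrist_force'])
shot('wrist','w13')
S='scene';D='side'
C=lambda off,s: (lambda x,y: np.array(((x+.5)/s-.5+off[0],(y+.5)/s-.5+off[1])))
c2=C((270,190),3.8);c4=C((220,220),3.3)
th=np.linspace(0,2*np.pi,180,endpoint=False)
def ext(cam,v,r,z):
    q=proj(cam,np.c_[v[0]+r*np.cos(th),v[1]+r*np.sin(th),0*th+z]); return np.array([q[:,0].min(),q[:,0].max(),q[:,1].min(),q[:,1].max()])
a=c2(405,22);b=c2(740,240); e1=np.array([a[0],b[0],a[1],b[1]])
a=c4(35,223);b=c4(386,452); e2=np.array([a[0],b[0],a[1],b[1]])
f=lambda v:np.r_[ext(S,v,v[2],.13)-e1,ext(D,v,v[2],.13)-e2]
s=least_squares(f,(.55,.15,.11)); print('bowl',s.x.round(4),f(s.x).round(1))
E
```

```text
time: 18.7
ee_pos: [0.5226, -0.291, 0.2439]
tcp_rot: [-90.4, 30.8, 7.1]
wrist_force: [0.0, 1.1, -3.2]
opening: 0.0143
[-22.12  43.56  56.61 130.43 -14.81  64.32] [ 0.52257353 -0.29102348  0.24391582] [-90.3522892   30.84900199   7.08371305] [ 1.28624384e-03  1.14225033e+00 -3.17829026e+00]
bowl [0.5353 0.2635 0.1119] [ 0.   0.3  0.2 -1.1 -0.5  0.2 -0.3 -0.5]
```

View pics/w13.png

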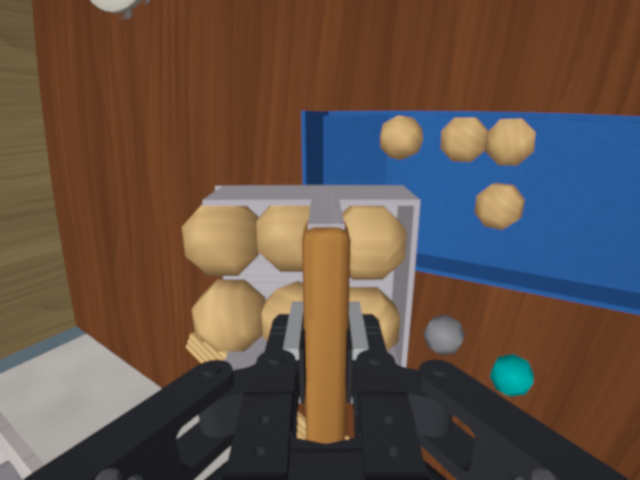

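```bash
python3 -m jog '[{"rotation":[0.22,-1.74,0],"travel":[0,8,3],"jaw":-1},{"rotation":[0.22,-1.74,0],"travel":[0,16,4],"jaw":-1},{"rotation":[0.22,-1.74,0],"travel":[0,25,0],"jaw":-1},{"rotation":[0.22,-1.74,0],"travel":[0,32,0],"jaw":-1},{"rotation":[0,0,0],"travel":[0,36,0],"jaw":-1},{"rotation":[0,0,0],"travel":[0,36,0],"jaw":-1},{"rotation":[0,0,0],"travel":[0,36,0],"jaw":-1},{"rotation":[0,0,0],"travel":[0,36,0],"jaw":-1}]'
python3 -m jog '[{"rotation":[0,0,0],"travel":[0,38,0],"jaw":-1},{"rotation":[0,0,0],"travel":[0,38,0],"jaw":-1},{"rotation":[0,0,0],"travel":[5,38,0],"jaw":-1},{"rotation":[0,0,0],"travel":[5,38,0],"jaw":-1},{"rotation":[0,0,0],"travel":[5,38,0],"jaw":-1},{"rotation":[0,0,0],"travel":[5,38,0],"jaw":-1},{"rotation":[0,0,0],"travel":[5,36,0],"jaw":-1},{"rotation":[0,0,0],"travel":[5,30,0],"jaw":-1}]'
python3 - <<'E'
from fit import *
o=bot.get_obs(); print(o['q'].round(2),o['ee_pos'],o['tcp_rot'],o['wrist_force'])
shot('side','s13'); shot('wrist','w14')
E
```

```text
time: 19.75
ee_pos: [0.5216, -0.0647, 0.2493]
tcp_rot: [-90.3, 24.1, 7.1]
wrist_force: [-0.0, 0.7, -3.6]
opening: 0.0141
time: 20.75
ee_pos: [0.552, 0.2291, 0.2493]
tcp_rot: [-90.3, 24.1, 7.2]
wrist_force: [0.6, 0.3, -3.7]
opening: 0.0145
[ 20.18  40.9   55.33 128.02   4.97 101.91] [0.55199452 0.22914774 0.24932238] [-90.31266007  24.07211836   7.16025717] [ 0.56189309  0.26189211 -3.66820242]
```

View pics/s13.png

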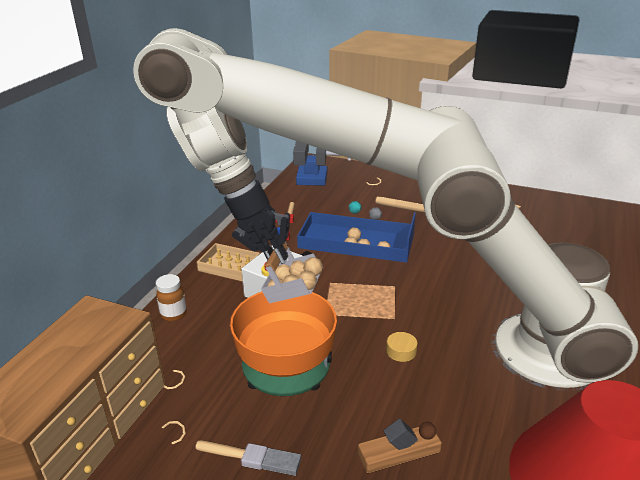

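View pics/w14.png

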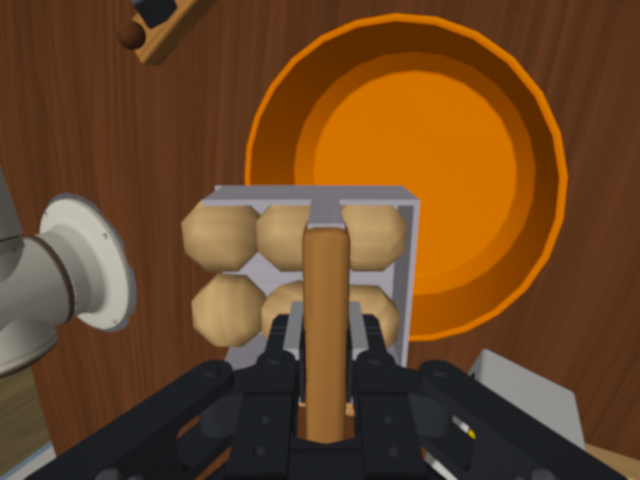

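```bash
python3 -m jog '[{"rotation":[0,0,0],"travel":[3,20,0],"jaw":-1},{"rotation":[0,0,0],"travel":[3,12,0],"jaw":-1},{"rotation":[0.5,-4,0],"travel":[2,5,-5],"jaw":-1},{"rotation":[0.75,-5.95,0],"travel":[0,0,-10],"jaw":-1},{"rotation":[0.75,-5.95,0],"travel":[0,0,-10],"jaw":-1},{"rotation":[0.75,-5.95,0],"travel":[0,0,-10],"jaw":-1},{"rotation":[0.5,-4,0],"travel":[0,0,-5],"jaw":-1},{"rotation":[0.5,-4,0],"travel":[0,0,0],"jaw":-1}]'
python3 -m jog '[{"rotation":[0.5,-4,0],"travel":[0,0,0],"jaw":-1},{"rotation":[0.5,-4,0],"travel":[0,0,0],"jaw":-1},{"rotation":[0.5,-4,0],"travel":[0,0,0],"jaw":-1},{"rotation":[0.5,-4,0],"travel":[0,0,0],"jaw":-1},{"rotation":[0.5,-4,0],"travel":[0,0,0],"jaw":-1},{"rotation":[0.5,-4,0],"travel":[0,0,0],"jaw":-1},{"rotation":[0.5,-4,0],"travel":[0,0,0],"jaw":-1},{"rotation":[0,0,0],"travel":[0,0,0],"jaw":-1}]'
python3 - <<'E'
from fit import *
o=bot.get_obs(); print(o['q'].round(2),o['ee_pos'],o['tcp_rot'],o['wrist_force'])
shot('side','s14'); shot('wrist','w15')
E
```

```text
time: 21.85
ee_pos: [0.5589, 0.2635, 0.2083]
tcp_rot: [-90.3, -6.1, 7.1]
wrist_force: [-0.4, -0.4, -2.5]
opening: 0.0144
time: 22.85
ee_pos: [0.5585, 0.2637, 0.2076]
tcp_rot: [-90.4, -34.2, 7.2]
wrist_force: [-0.3, -0.2, -2.2]
opening: 0.0142
[ 31.57 -17.62 -20.97  54.99 -13.76 110.57] [0.55850695 0.26365797 0.20763424] [-90.35534299 -34.23024865   7.18910219] [-0.34300498 -0.15584571 -2.21615875]
```

View pics/s14.png

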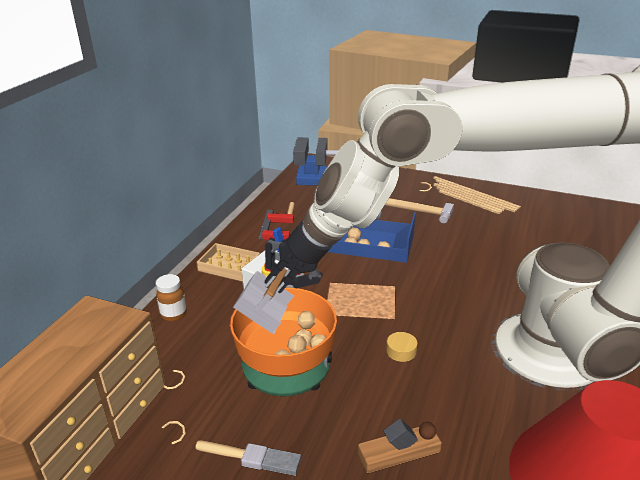

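View pics/w15.png

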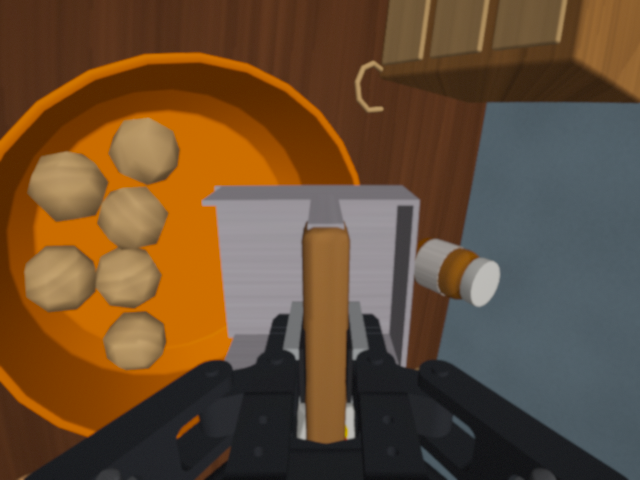

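```bash
python3 -m jog '[{"rotation":[0,0,0],"travel":[0,0,30],"jaw":-1},{"rotation":[-0.6,4.9,0],"travel":[0,0,30],"jaw":-1},{"rotation":[-0.6,4.9,0],"travel":[0,-20,0],"jaw":-1},{"rotation":[-0.6,4.9,0],"travel":[0,-45,0],"jaw":-1},{"rotation":[-0.6,4.9,0],"travel":[0,-50,0],"jaw":-1},{"rotation":[-0.6,4.9,0],"travel":[0,-50,0],"jaw":-1},{"rotation":[-0.6,4.9,0],"travel":[0,-50,0],"jaw":-1},{"rotation":[-0.6,4.6,0],"travel":[0,-50,0],"jaw":-1}]'
python3 -m jog '[{"rotation":[0,0,0],"travel":[0,-50,0],"jaw":-1},{"rotation":[0,0,0],"travel":[0,-50,0],"jaw":-1},{"rotation":[0,0,0],"travel":[0,-50,0],"jaw":-1},{"rotation":[0,0,0],"travel":[0,-50,-10],"jaw":-1},{"rotation":[0,0,0],"travel":[0,-45,-20],"jaw":-1},{"rotation":[0,0,0],"travel":[0,0,0],"jaw":-1}]'
python3 - <<'E'
from fit import *
o=bot.get_obs(); print(o['q'].round(2),o['ee_pos'],o['tcp_rot'],o['wrist_force'])
import pickle
pickle.dump(bot.camera_params('wrist'),open('wp16.pkl','wb')); shot('wrist','w16'); shot('side','s16')
a=cv2.imread('pics/s16.png'); cv2.imwrite('pics/s16c.png',cv2.resize(a[190:400,210:430],None,fx=3,fy=3))
E
```

```text
time: 23.95
ee_pos: [0.5607, -0.0019, 0.2698]
tcp_rot: [-90.2, 0.1, 7.1]
wrist_force: [1.2, -0.7, -1.3]
opening: 0.0143
time: 24.7
ee_pos: [0.5596, -0.2481, 0.2369]
tcp_rot: [-90.1, 0.1, 6.9]
wrist_force: [0.1, 0.8, -1.8]
opening: 0.0145
[-23.84  14.04  20.99  97.    -0.14  59.29] [ 0.55963536 -0.24808732  0.23690402] [-90.09797126   0.11275783   6.87280758] [ 0.07343141  0.83035151 -1.78320936]
```

View pics/s16c.png

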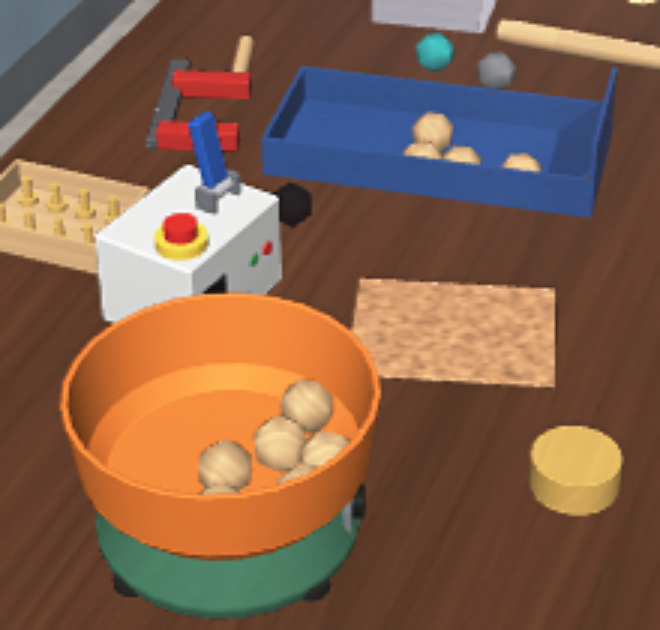

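View pics/w16.png

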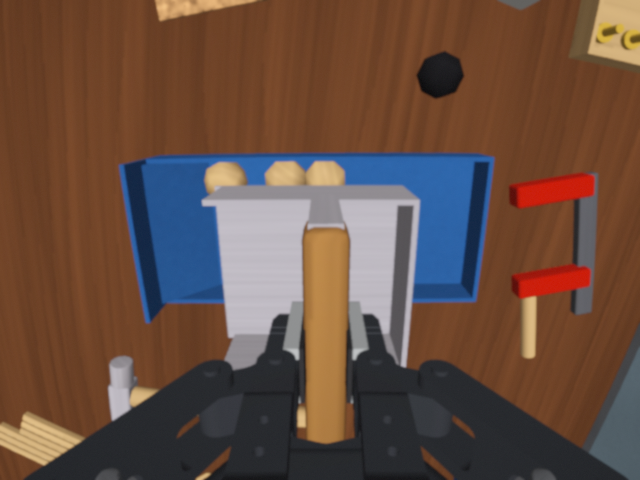

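Run:
```python
from fit import *
t=np.array([.559,-.271]);a=.1247;c,s=np.cos(a),np.sin(a)
uv=[((x+.5)/3-.5+210,(y+.5)/3-.5+190) for x,y in [(433,132),(423,159),(461,163),(522,170)]]
P=onz('side',uv,np.full(4,.022)); print(((P[:,:2]-t)@np.array([[c,-s],[s,c]])*1000).round(0))
```

```text
[[  3.  -4.]
 [  2.  46.]
 [-34.  44.]
 [-91.  43.]]
```

```bash
python3 -m jog '[{"rotation":[0,0,0.2],"travel":[30,2,-20],"jaw":-1},{"rotation":[0,0,0],"travel":[35,2,-20],"jaw":-1},{"rotation":[0,0,0],"travel":[32,2,-20],"jaw":-1},{"rotation":[0,0,0],"travel":[0,0,-30],"jaw":-1},{"rotation":[0,0,0],"travel":[0,0,-30],"jaw":-1},{"rotation":[0,0,0],"travel":[0,0,-25],"jaw":-1},{"rotation":[0,0,0],"travel":[0,0,-10],"jaw":-1},{"rotation":[0,0,0],"travel":[0,0,0],"jaw":-1}]'
python3 -m jog '[{"rotation":[0,0,0],"travel":[0,0,0],"jaw":-1},{"rotation":[0,0,0],"travel":[0,0,0],"jaw":-1}]'
python3 - <<'E'
from fit import *
o=bot.get_obs(); print(o['ee_pos'],o['tcp_rot'],o['wrist_force'])
t=np.array([.559,-.271]);a=.1247;c,s=np.cos(a),np.sin(a); print((o['ee_pos'][:2]-t)@np.array([[c,-s],[s,c]])*1000)
E
```

```text
time: 25.8
ee_pos: [0.6576, -0.2381, 0.0847]
tcp_rot: [-90.2, -0.1, 7.4]
wrist_force: [-0.5, -0.1, -1.9]
opening: 0.0143
time: 26.05
ee_pos: [0.6579, -0.239, 0.0857]
tcp_rot: [-90.3, -0.2, 7.3]
wrist_force: [0.1, 0.4, -2.5]
opening: 0.0144
[ 0.65793959 -0.23895374  0.08573412] [-90.25298856  -0.18463906   7.33042668] [ 0.12979851  0.37691243 -2.48298603]
[102.15714714  19.49160765]
```

```bash
python3 -m jog '[{"rotation":[0,0,-0.2],"travel":[-2,-1.5,-8],"jaw":-1},{"rotation":[-0.25,0.15,0],"travel":[0,0,-6],"jaw":-1},{"rotation":[0,0,0],"travel":[0,0,0],"jaw":-1}]'
python3 -m jog '[{"rotation":[0,0,0],"travel":[0,0,-4],"jaw":-1},{"rotation":[0,0,0],"travel":[0,0,0],"jaw":-1}]'
python3 -m jog '[{"rotation":[0,0,0],"travel":[0,0,-3.5],"jaw":-1},{"rotation":[0,0,0],"travel":[0,0,0],"jaw":-1}]'
```

```text
time: 26.42
ee_pos: [0.6549, -0.2402, 0.0694]
tcp_rot: [-90.4, 0.2, 7.1]
wrist_force: [0.6, -0.8, -2.7]
opening: 0.0145
time: 26.68
ee_pos: [0.6553, -0.2403, 0.0661]
tcp_rot: [-90.4, 0.1, 7.1]
wrist_force: [0.2, 0.8, -1.6]
opening: 0.0149
time: 26.92
ee_pos: [0.6557, -0.2408, 0.0645]
tcp_rot: [-90.5, -0.0, 7.1]
wrist_force: [-2.4, -0.6, 6.3]
opening: 0.0144
```

```bash
python3 -m jog '[{"rotation":[0.5,0,0],"travel":[0,1,0.5],"jaw":-1},{"rotation":[0,0,0],"travel":[-10,-1.3,0],"jaw":-1},{"rotation":[0,0,0],"travel":[-15,-1.9,0],"jaw":-1},{"rotation":[0,0,0],"travel":[-15,-1.9,0],"jaw":-1},{"rotation":[0,0,0],"travel":[-15,-1.9,0],"jaw":-1},{"rotation":[0,0,0],"travel":[-15,-1.9,0],"jaw":-1},{"rotation":[0,0,0],"travel":[-15,-1.9,0],"jaw":-1},{"rotation":[0,0,0],"travel":[0,0,0],"jaw":-1}]'
python3 - <<'E'
from fit import *
o=bot.get_obs(); print(o['ee_pos'],o['tcp_rot'],o['wrist_force'])
t=np.array([.559,-.271]);a=.1247;c,s=np.cos(a),np.sin(a); print((o['ee_pos'][:2]-t)@np.array([[c,-s],[s,c]])*1000)
shot('wrist','w17'); shot('side','s17')
a=cv2.imread('pics/s17.png'); cv2.imwrite('pics/s17c.png',cv2.resize(a[150:280,280:430],None,fx=4,fy=4))
E
```

```text
time: 27.92
ee_pos: [0.5693, -0.2504, 0.0644]
tcp_rot: [-90.0, 0.0, 7.1]
wrist_force: [-5.8, 0.7, 8.9]
opening: 0.0143
[ 0.56929118 -0.250385    0.06440295] [-8.99733654e+01  2.07221073e-02  7.08417427e+00] [-5.75793058  0.74986739  8.87395779]
[12.77530264 19.17494233]
```

View pics/w17.png

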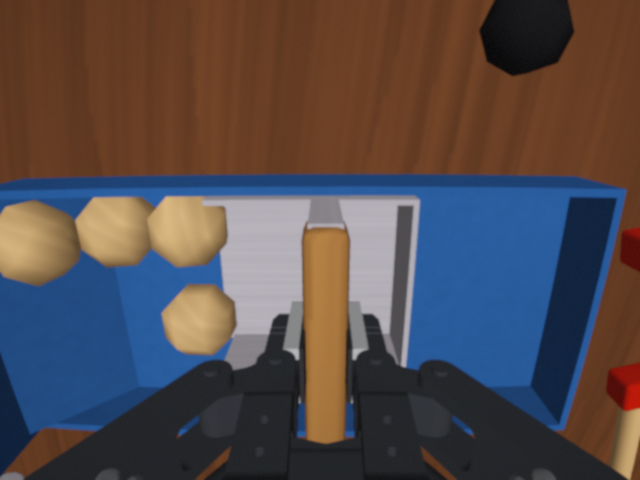

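View pics/s17c.png

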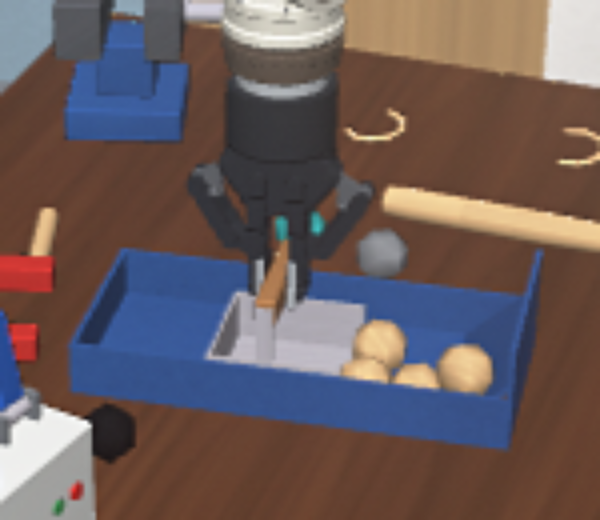

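```bash
python3 -m jog '[{"rotation":[0,0,0],"travel":[-13,-1.6,0.3],"jaw":-1},{"rotation":[0,0,0],"travel":[-13,-1.6,0],"jaw":-1},{"rotation":[0,0,0],"travel":[-13,-1.6,0],"jaw":-1},{"rotation":[0,0,0],"travel":[-12,-1.5,0],"jaw":-1},{"rotation":[0,0,0],"travel":[-10,-1.3,0],"jaw":-1},{"rotation":[0,0,0],"travel":[0,0,0],"jaw":-1}]'
python3 - <<'E'
from fit import *
o=bot.get_obs(); print(o['ee_pos'],o['tcp_rot'],o['wrist_force'])
t=np.array([.559,-.271]);a=.1247;c,s=np.cos(a),np.sin(a); print((o['ee_pos'][:2]-t)@np.array([[c,-s],[s,c]])*1000)
shot('wrist','w18'); shot('side','s18')
a=cv2.imread('pics/s18.png'); cv2.imwrite('pics/s18c.png',cv2.resize(a[150:280,280:430],None,fx=4,fy=4))
E
```

```text
time: 28.78
ee_pos: [0.5082, -0.2581, 0.0643]
tcp_rot: [-90.0, 0.1, 7.1]
wrist_force: [-2.0, 0.3, 9.2]
opening: 0.0144
[ 0.50817423 -0.25807304  0.0642639 ] [-8.99672785e+01  7.22013124e-02  7.08218973e+00] [-1.98394838  0.34752729  9.232125  ]
[-48.82328988  19.14814051]
```

View pics/w18.png

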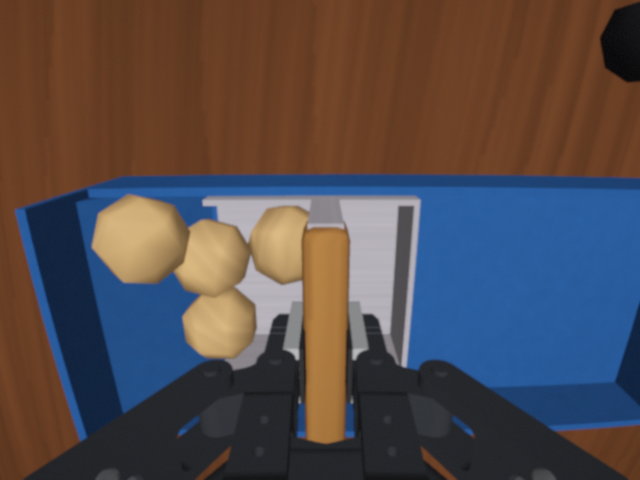

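View pics/s18c.png

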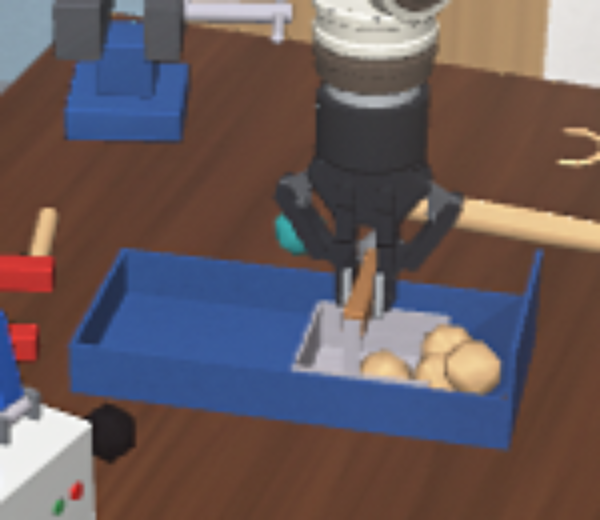

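```bash
python3 -m jog '[{"rotation":[-0.36,2.85,0],"travel":[-3.6,-0.45,2.3],"jaw":-1},{"rotation":[-0.36,2.85,0],"travel":[-3.6,-0.45,2.2],"jaw":-1},{"rotation":[-0.36,2.85,0],"travel":[-2.4,-0.3,1.7],"jaw":-1},{"rotation":[-0.36,2.9,0],"travel":[-2.4,-0.3,1.6],"jaw":-1},{"rotation":[-0.37,2.95,0],"travel":[-2.7,-0.34,1.4],"jaw":-1},{"rotation":[-0.37,2.95,0],"travel":[-2.7,-0.34,1.3],"jaw":-1},{"rotation":[0,0,0],"travel":[0,0,0],"jaw":-1}]'
python3 - <<'E'
from h import *
o=bot.get_obs(); print(o['q'].round(2),o['ee_pos'],o['tcp_rot'])
shot('side','s19'); shot('wrist','w19')
a=cv2.imread('pics/s19.png'); cv2.imwrite('pics/s19c.png',cv2.resize(a[150:280,280:430],None,fx=4,fy=4))
E
```

```text
time: 29.75
ee_pos: [0.4957, -0.26, 0.0736]
tcp_rot: [-90.0, 17.2, 7.1]
wrist_force: [20.1, 1.0, -2.7]
opening: 0.0143
[-23.31  21.19   9.88  93.58  -8.61  60.75] [ 0.49573128 -0.26004168  0.07355868] [-90.04258899  17.15549681   7.06538577]
```

View pics/s19c.png

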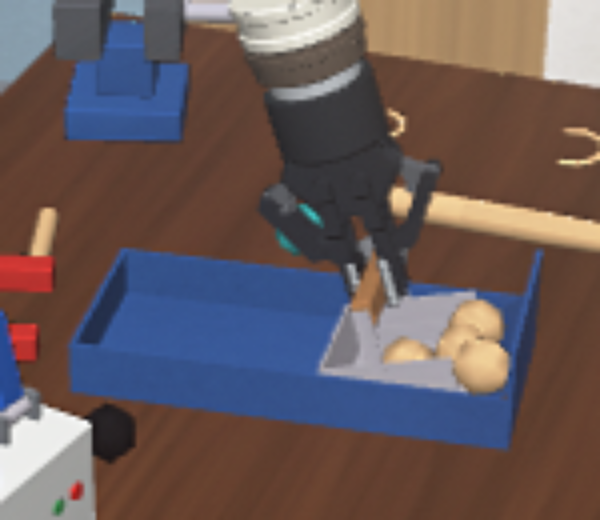

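View pics/w19.png

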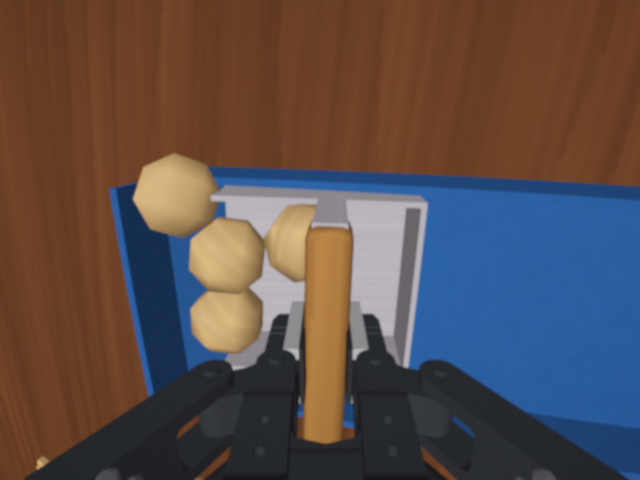

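```bash
python3 -m jog '[{"rotation":[0,0,0],"travel":[3,0.4,0.5],"jaw":-1},{"rotation":[-0.3,2.4,0],"travel":[2,0.3,0],"jaw":-1},{"rotation":[-0.3,2.4,0],"travel":[2,0.3,0.5],"jaw":-1},{"rotation":[0,0,0],"travel":[0,0,0],"jaw":-1}]'
python3 - <<'E'
from h import *
o=bot.get_obs(); print(o['q'].round(2),o['ee_pos'],o['tcp_rot'])
shot('side','s20'); shot('wrist','w20')
a=cv2.imread('pics/s20.png'); cv2.imwrite('pics/s20c.png',cv2.resize(a[150:280,280:430],None,fx=4,fy=4))
E
```

```text
time: 30.35
ee_pos: [0.5007, -0.2591, 0.0754]
tcp_rot: [-90.0, 22.2, 7.1]
wrist_force: [11.8, 1.2, 6.3]
opening: 0.0143
[-22.    26.49  15.79  98.93 -10.64  62.72] [ 0.50070142 -0.25909422  0.07538224] [-90.03634966  22.22831608   7.11028708]
```

View pics/s20c.png

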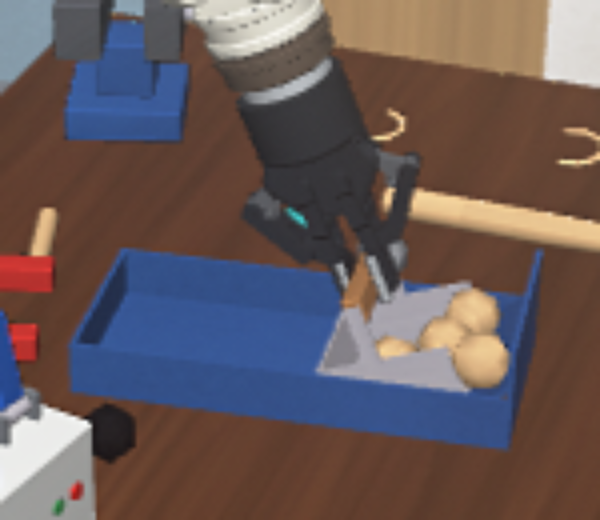

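View pics/w20.png

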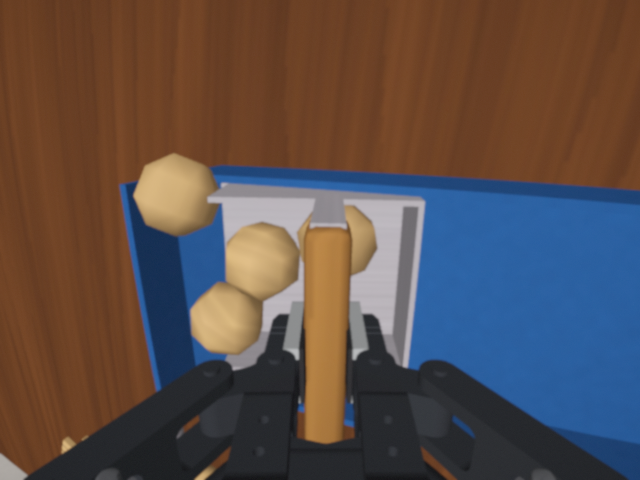

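```bash
python3 -m jog '[{"rotation":[0,0,0],"travel":[3,0.4,0.5],"jaw":-1},{"rotation":[0,0,0],"travel":[3,0.4,0.5],"jaw":-1},{"rotation":[0,0,0],"travel":[3,0.4,0.5],"jaw":-1},{"rotation":[0,0,0],"travel":[0,0,0],"jaw":-1}]'
python3 - <<'E'
from h import *
o=bot.get_obs(); print(o['q'].round(2),o['ee_pos'],o['tcp_rot'])
shot('side','s21'); shot('wrist','w21')
a=cv2.imread('pics/s21.png'); cv2.imwrite('pics/s21c.png',cv2.resize(a[150:280,280:430],None,fx=4,fy=4))
E
```

```text
time: 30.95
ee_pos: [0.5078, -0.2576, 0.0761]
tcp_rot: [-89.9, 22.4, 7.1]
wrist_force: [-0.1, -0.0, -2.0]
opening: 0.0144
[-21.66  27.6   17.33  99.64 -10.51  63.06] [ 0.50776979 -0.25764857  0.07613648] [-89.91856046  22.41473966   7.14008634]
```

View pics/s21c.png

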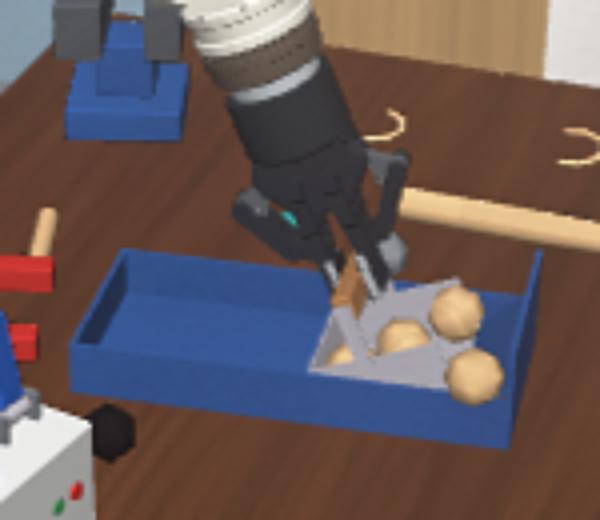

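View pics/w21.png

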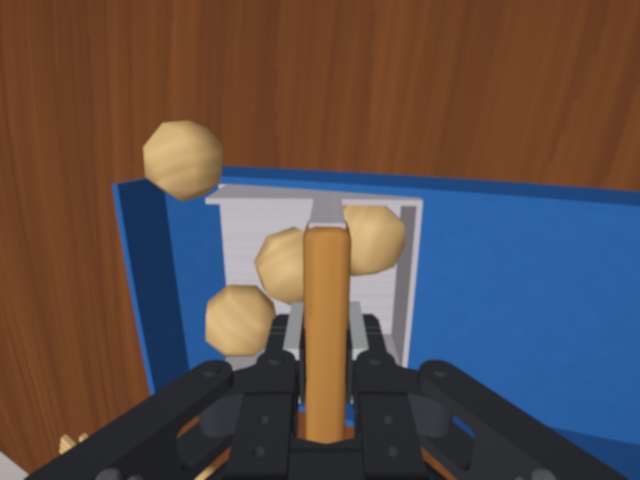

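```bash
python3 -m jog '[{"rotation":[-0.3,2.4,0],"travel":[2,0.2,1],"jaw":-1},{"rotation":[-0.3,2.4,0],"travel":[2,0.2,1],"jaw":-1},{"rotation":[0,0,0],"travel":[0,0,0],"jaw":-1},{"rotation":[0,0,0],"travel":[0,0,0],"jaw":-1}]'
python3 - <<'E'
from h import *
o=bot.get_obs(); print(o['q'].round(2),o['ee_pos'],o['tcp_rot'],o['wrist_force'])
shot('side','s22'); shot('wrist','w22')
a=cv2.imread('pics/s22.png'); cv2.imwrite('pics/s22c.png',cv2.resize(a[150:320,280:430],None,fx=4,fy=3.5))
E
```

```text
time: 31.55
ee_pos: [0.512, -0.2574, 0.0787]
tcp_rot: [-90.0, 27.1, 7.1]
wrist_force: [0.6, 0.1, -2.1]
opening: 0.014
[-20.64  32.71  23.23 104.94 -12.23  64.9 ] [ 0.51197919 -0.25737951  0.07866912] [-89.95164404  27.1414128    7.12844693] [ 0.57598929  0.09860239 -2.08366682]
```

View pics/s22c.png

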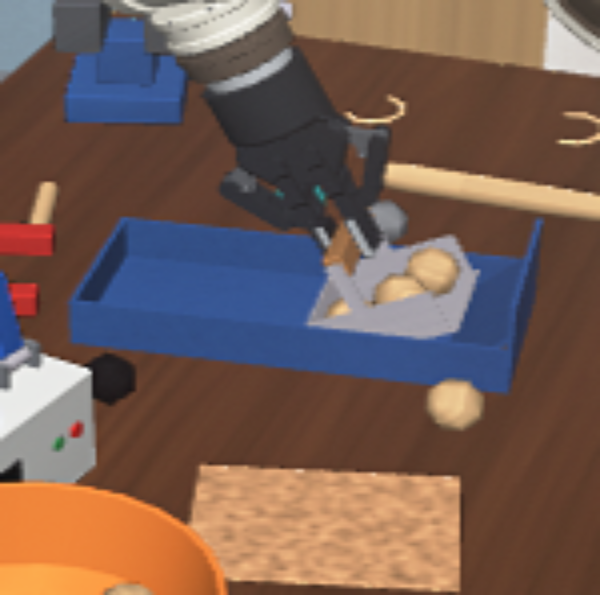

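View pics/w22.png

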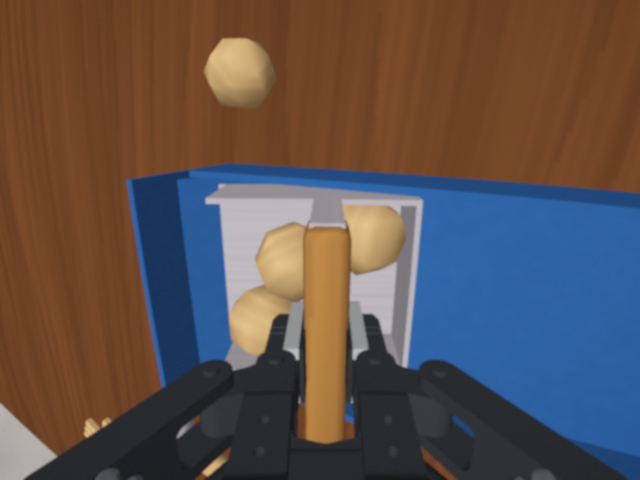

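```bash
python3 -m jog '[{"rotation":[0,0,0],"travel":[0,0,10],"jaw":-1},{"rotation":[0,0,0],"travel":[0,0,20],"jaw":-1},{"rotation":[0,0,0],"travel":[0,0,28],"jaw":-1},{"rotation":[0.1,-1,0],"travel":[0,0,28],"jaw":-1},{"rotation":[0.1,-1,0],"travel":[0,0,28],"jaw":-1},{"rotation":[0.1,-1,0],"travel":[0,0,28],"jaw":-1},{"rotation":[0,0,0],"travel":[0,10,20],"jaw":-1},{"rotation":[0,0,0],"travel":[0,20,8],"jaw":-1}]'
python3 -m jog '[{"rotation":[0,0,0],"travel":[0,30,0],"jaw":-1},{"rotation":[0,0,0],"travel":[0,36,0],"jaw":-1},{"rotation":[0,0,0],"travel":[5,38,0],"jaw":-1},{"rotation":[0,0,0],"travel":[5,38,0],"jaw":-1},{"rotation":[0,0,0],"travel":[5,38,0],"jaw":-1},{"rotation":[0,0,0],"travel":[5,38,0],"jaw":-1},{"rotation":[0,0,0],"travel":[5,38,0],"jaw":-1},{"rotation":[0,0,0],"travel":[5,38,0],"jaw":-1}]'
python3 -m jog '[{"rotation":[0,0,0],"travel":[5,38,0],"jaw":-1},{"rotation":[0,0,0],"travel":[5,38,0],"jaw":-1},{"rotation":[0,0,0],"travel":[4,38,0],"jaw":-1},{"rotation":[0,0,0],"travel":[4,36,0],"jaw":-1},{"rotation":[0,0,0],"travel":[0,26,0],"jaw":-1},{"rotation":[0,0,0],"travel":[0,10,0],"jaw":-1},{"rotation":[0,0,0],"travel":[0,0,0],"jaw":-1}]'
python3 - <<'E'
from fit import *
o=bot.get_obs(); print(o['q'].round(2),o['ee_pos'],o['tcp_rot'],o['wrist_force'])
shot('side','s23'); shot('wrist','w23')
E
```

```text
time: 32.65
ee_pos: [0.512, -0.2272, 0.2512]
tcp_rot: [-90.1, 24.0, 7.0]
wrist_force: [0.7, -0.4, -2.5]
opening: 0.0145
time: 33.65
ee_pos: [0.5416, 0.0687, 0.2491]
tcp_rot: [-90.1, 24.2, 7.1]
wrist_force: [0.0, -0.5, -2.4]
opening: 0.0142
time: 34.52
ee_pos: [0.5597, 0.2531, 0.2486]
tcp_rot: [-90.1, 24.2, 7.1]
wrist_force: [0.6, -1.2, -3.0]
opening: 0.0144
[ 21.63  45.25  62.13 130.4    5.82 103.26] [0.559749   0.25305027 0.24864714] [-90.06471478  24.18513999   7.14857912] [ 0.60498801 -1.17006372 -3.02376881]
```

View pics/w23.png

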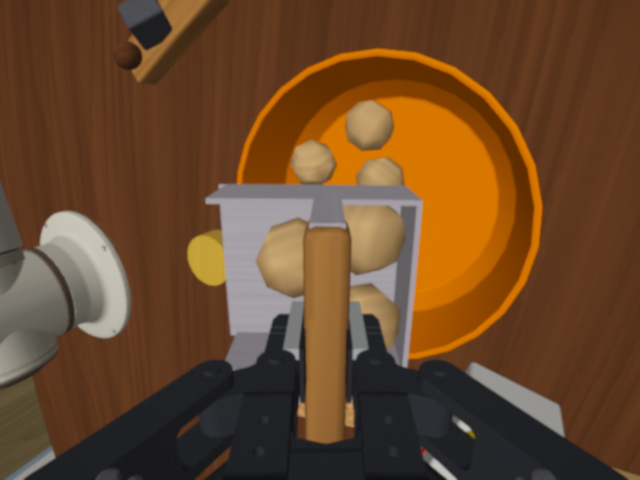

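View pics/s23.png

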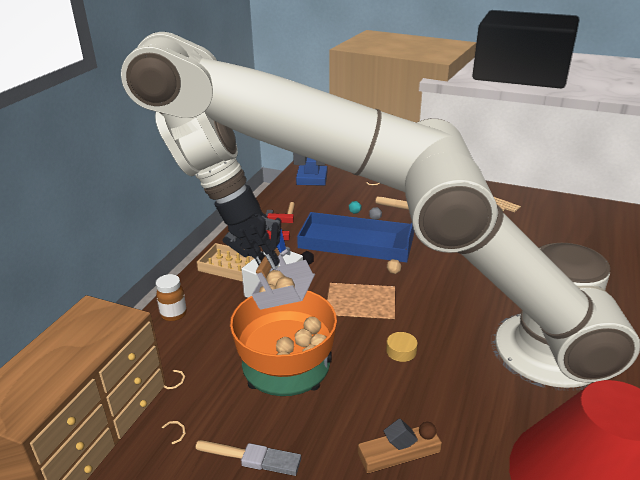

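```bash
python3 -m jog '[{"rotation":[0.3,-2,0],"travel":[0,6,0],"jaw":-1},{"rotation":[0.5,-4,0],"travel":[0,6,-5],"jaw":-1},{"rotation":[0.75,-5.95,0],"travel":[0,0,-10],"jaw":-1},{"rotation":[0.75,-5.95,0],"travel":[0,0,-10],"jaw":-1},{"rotation":[0.75,-5.95,0],"travel":[0,0,-10],"jaw":-1},{"rotation":[0.5,-4,0],"travel":[0,0,-5],"jaw":-1},{"rotation":[0.5,-4,0],"travel":[0,0,0],"jaw":-1},{"rotation":[0.5,-4,0],"travel":[0,0,0],"jaw":-1}]'
python3 -m jog '[{"rotation":[0.5,-4,0],"travel":[0,0,0],"jaw":-1},{"rotation":[0.5,-4,0],"travel":[0,0,0],"jaw":-1},{"rotation":[0.5,-4,0],"travel":[0,0,0],"jaw":-1},{"rotation":[0.5,-4,0],"travel":[0,0,0],"jaw":-1},{"rotation":[0.5,-4,0],"travel":[0,0,0],"jaw":-1},{"rotation":[0.5,-4,0],"travel":[0,0,0],"jaw":-1},{"rotation":[0,0,0],"travel":[0,0,0],"jaw":-1}]'
python3 - <<'E'
from fit import *
o=bot.get_obs(); print(o['q'].round(2),o['ee_pos'],o['tcp_rot'],o['wrist_force'])
shot('side','s24'); shot('wrist','w24')
E
```

```text
time: 35.62
ee_pos: [0.5596, 0.263, 0.2091]
tcp_rot: [-90.0, -12.1, 7.0]
wrist_force: [-0.2, -0.0, -1.4]
opening: 0.0143
time: 36.5
ee_pos: [0.5588, 0.2631, 0.2081]
tcp_rot: [-90.0, -36.1, 7.1]
wrist_force: [-0.1, 0.5, -1.2]
opening: 0.0147
[ 31.71 -19.3  -23.05  52.7  -14.21 110.33] [0.55880371 0.26306827 0.20806137] [-89.98317524 -36.10850439   7.07261373] [-0.11206529  0.50973715 -1.15341878]
```

View pics/w24.png

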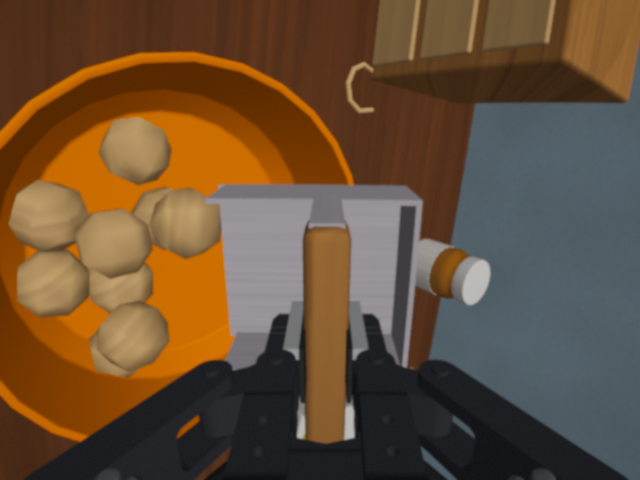

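View pics/s24.png

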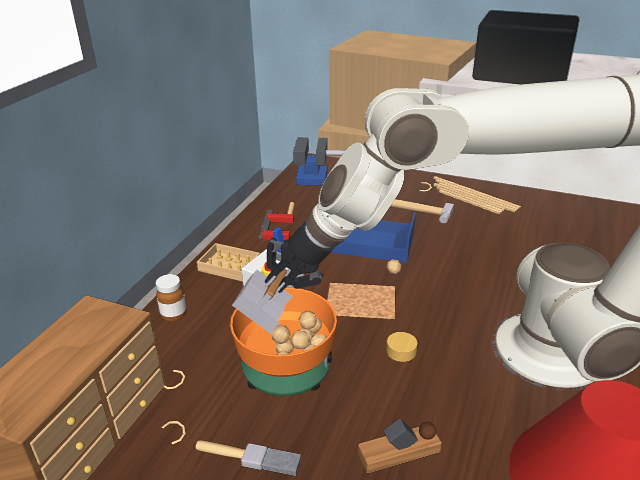

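```bash
python3 -m jog '[{"rotation":[0,0,0],"travel":[0,0,30],"jaw":-1},{"rotation":[-0.6,4.9,0],"travel":[0,0,30],"jaw":-1},{"rotation":[-0.6,4.9,0],"travel":[0,-10,0],"jaw":-1},{"rotation":[-0.6,4.9,0],"travel":[-10,-30,0],"jaw":-1},{"rotation":[-0.6,4.9,0],"travel":[-15,-40,0],"jaw":-1},{"rotation":[-0.6,4.9,0],"travel":[-18,-40,0],"jaw":-1},{"rotation":[-0.6,4.9,0],"travel":[-18,-40,0],"jaw":-1},{"rotation":[-0.8,6.3,0],"travel":[-18,-40,0],"jaw":-1}]'
python3 -m jog '[{"rotation":[0,0,2],"travel":[-8,-30,0],"jaw":-1},{"rotation":[0,0,2],"travel":[-8,-30,0],"jaw":-1},{"rotation":[0,0,2],"travel":[-1,-16,-20],"jaw":-1},{"rotation":[0,0,1],"travel":[0,0,-40],"jaw":-1},{"rotation":[0,0,0],"travel":[0,0,-40],"jaw":-1},{"rotation":[0,0,0],"travel":[0,0,-30],"jaw":-1},{"rotation":[0,0,0],"travel":[0,0,-20],"jaw":-1},{"rotation":[0,0,0],"travel":[0,0,0],"jaw":-1}]'
python3 - <<'E'
from fit import *
o=bot.get_obs(); print(o['q'].round(2),o['ee_pos'],o['tcp_rot'],o['wrist_force'])
import pickle
pickle.dump(bot.camera_params('wrist'),open('wp25.pkl','wb')); 
shot('wrist','w25'); shot('side','s25')
print(onz('side',[(394,267)],[.018]))
E
```

```text
time: 37.6
ee_pos: [0.4807, 0.0631, 0.27]
tcp_rot: [-89.9, -0.1, 7.0]
wrist_force: [1.2, 0.3, -1.9]
opening: 0.0139
time: 38.6
ee_pos: [0.4637, -0.0117, 0.118]
tcp_rot: [-89.8, -0.0, 14.0]
wrist_force: [0.6, -0.2, -2.6]
opening: 0.0146
[ -1.54  -7.58 -14.77  82.81   0.16  74.42] [ 0.46366198 -0.01168263  0.11799422] [-8.98477957e+01 -4.12901420e-02  1.40381340e+01] [ 0.60125964 -0.15742282 -2.55494467]
[[ 0.40960538 -0.15825211  0.018     ]]
```

View pics/w25.png

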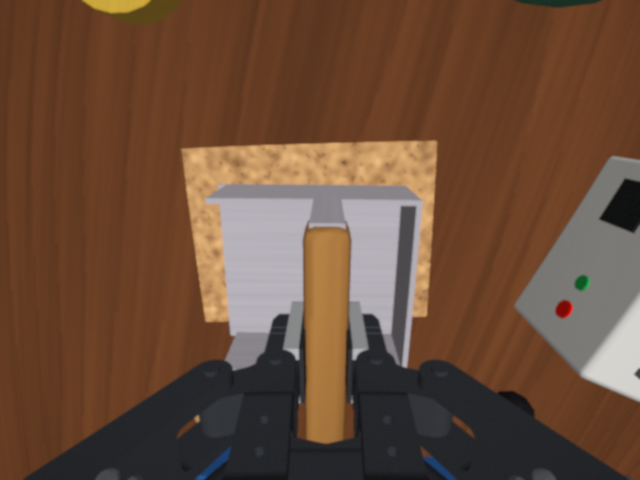

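View pics/s25.png

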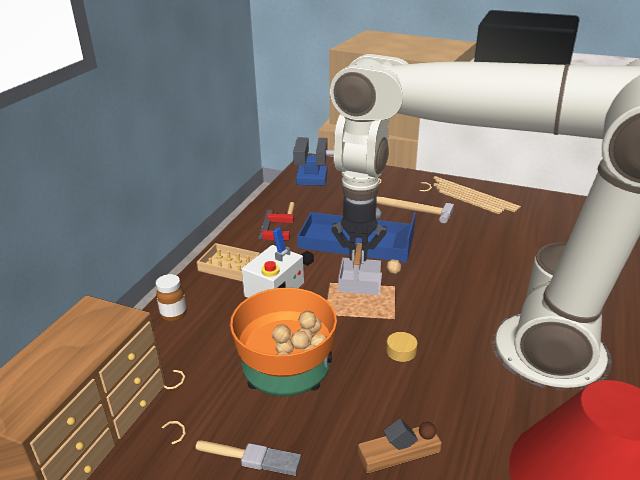

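```bash
python3 -m jog '[{"rotation":[-0.15,0,0.5],"travel":[0,0,-15],"jaw":-1},{"rotation":[0,0,0.5],"travel":[0,-0.5,-15],"jaw":-1},{"rotation":[0,0,0],"travel":[0,0,-12],"jaw":-1},{"rotation":[0,0,0],"travel":[0,0,-6],"jaw":-1},{"rotation":[0,0,0],"travel":[0,0,0],"jaw":-1}]'
python3 -m jog '[{"rotation":[0,0,0],"travel":[0,0,-3],"jaw":-1},{"rotation":[0,0,0],"travel":[0,0,0],"jaw":-1}]'
python3 -m jog '[{"rotation":[0,0,0],"travel":[0,0,-1.5],"jaw":-1},{"rotation":[0,0,0],"travel":[0,0,0],"jaw":-1}]'
```

```text
time: 39.33
ee_pos: [0.4637, -0.0119, 0.0703]
tcp_rot: [-90.0, -0.1, 15.1]
wrist_force: [0.3, 0.3, -1.4]
opening: 0.0145
time: 39.58
ee_pos: [0.4641, -0.0119, 0.0679]
tcp_rot: [-90.1, -0.2, 15.1]
wrist_force: [0.6, -0.5, -2.6]
opening: 0.014
time: 39.83
ee_pos: [0.4641, -0.0119, 0.0663]
tcp_rot: [-90.1, -0.2, 15.1]
wrist_force: [-0.8, 0.4, -1.2]
opening: 0.0146
```

```bash
python3 -m jog '[{"rotation":[0,0,0],"travel":[0,0,-1.5],"jaw":-1},{"rotation":[0,0,0],"travel":[0,0,0],"jaw":-1}]'
python3 -m jog '[{"rotation":[0,0,0],"travel":[0,0,-0.8],"jaw":-1},{"rotation":[0,0,0],"travel":[0,0,0],"jaw":-1}]'
```

```text
time: 40.08
ee_pos: [0.464, -0.0119, 0.0647]
tcp_rot: [-90.1, -0.2, 15.1]
wrist_force: [-0.2, 0.4, -1.2]
opening: 0.0146
time: 40.33
ee_pos: [0.4643, -0.0118, 0.0645]
tcp_rot: [-90.1, -0.2, 15.1]
wrist_force: [-0.3, 1.1, 4.1]
opening: 0.0147
```

```bash
python3 -m jog '[{"rotation":[0,0,0],"travel":[0,0,0],"jaw":0.5},{"rotation":[0,0,0],"travel":[0,0,0],"jaw":1},{"rotation":[0,0,0],"travel":[0,0,0],"jaw":1},{"rotation":[0,0,0],"travel":[0,0,0],"jaw":1},{"rotation":[0,0,0],"travel":[0,0,30],"jaw":1},{"rotation":[0,0,0],"travel":[0,0,50],"jaw":1},{"rotation":[0,0,0],"travel":[0,0,50],"jaw":1},{"rotation":[0,0,0],"travel":[0,0,30],"jaw":1}]'
python3 -m jog '[{"rotation":[0,0,0],"travel":[-5,-45,0],"jaw":1},{"rotation":[0,0,0],"travel":[-5,-45,0],"jaw":1},{"rotation":[0,0,0],"travel":[-5,-45,0],"jaw":1},{"rotation":[0,0,0],"travel":[-5,-45,0],"jaw":1},{"rotation":[0,0,0],"travel":[-5,-20,0],"jaw":1},{"rotation":[0,0,0],"travel":[0,0,0],"jaw":1}]'
python3 - <<'E'
from fit import *
o=bot.get_obs(); print(o['q'].round(2),o['ee_pos'],o['tcp_rot'],o['wrist_force'])
import pickle
pickle.dump(bot.camera_params('wrist'),open('wp26.pkl','wb')); 
shot('wrist','w26'); print(onz('side',[(394,267)],[.018]))
print([(round(k['score'],2),k['xy']) for k in bot.recognise('wrist','ball0')])
E
```

```text
time: 41.32
ee_pos: [0.4644, -0.0119, 0.2266]
tcp_rot: [-90.1, -0.3, 15.1]
wrist_force: [0.4, -0.6, -0.8]
opening: 0.0852
time: 42.08
ee_pos: [0.4386, -0.213, 0.2238]
tcp_rot: [-90.0, -0.1, 15.0]
wrist_force: [0.2, 0.2, -0.2]
opening: 0.0854
[-2.593e+01 -3.840e+00  3.500e-01  9.406e+01  5.000e-02  4.912e+01] [ 0.43864566 -0.21297064  0.22376741] [-90.04019601  -0.13024607  14.95042952] [ 0.1900075   0.15946526 -0.1627137 ]
[[ 0.40960538 -0.15825211  0.018     ]]
[(0.93, [564.1, 170.8]), (0.91, [422.2, 421.9]), (0.78, [310.8, 148.0]), (0.73, [365.6, 404.0])]
```

View pics/w26.png

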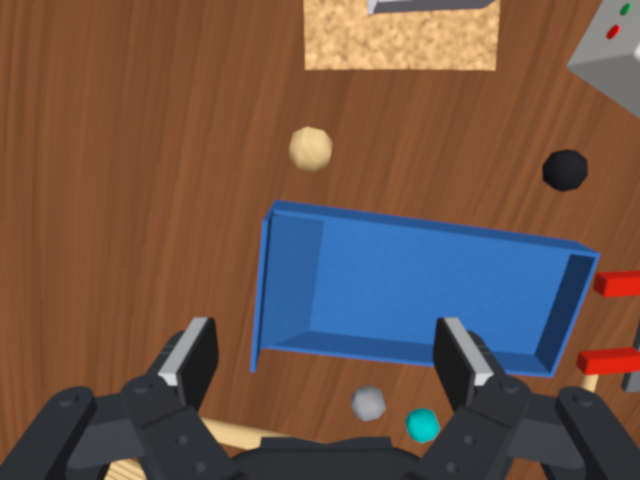

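Run:
```python
from fit import *
import pickle
p=pickle.load(open('wp26.pkl','rb'))
print(onz('wrist',[(310.8,148.5)],[.018],p), 'tray corner',onz('wrist',[(275,202)],[.08],p),onz('wrist',[(275,205)],[.05],p))
```

```text
[[ 0.41298192 -0.16372821  0.018     ]] tray corner [[ 0.3972848  -0.20444518  0.08      ]] [[ 0.39570314 -0.21422911  0.05      ]]
```

```bash
python3 -m jog '[{"rotation":[0,0,0],"travel":[-13,26,0],"jaw":1},{"rotation":[0,0,0],"travel":[-14,26,-20],"jaw":1},{"rotation":[0,0,0],"travel":[0,0,-40],"jaw":1},{"rotation":[0,0,0],"travel":[0,0,-40],"jaw":1},{"rotation":[0,0,0],"travel":[0,0,-40],"jaw":1},{"rotation":[0,0,0],"travel":[0,0,-15],"jaw":1},{"rotation":[0,0,0],"travel":[0,0,0],"jaw":1},{"rotation":[0,0,0],"travel":[0,0,0],"jaw":1}]'
python3 - <<'E'
from fit import *
o=bot.get_obs(); print(o['ee_pos'],o['tcp_rot'],o['wrist_force'])
p=bot.camera_params('wrist'); shot('wrist','w27')
r=bot.recognise('wrist','ball0'); uv=[k['xy'] for k in r]; print(uv, [round(k['score'],2) for k in r])
print(onz('wrist',uv,np.full(len(uv),.018),p))
shot('side','s27')
a=cv2.imread('pics/s27.png'); cv2.imwrite('pics/s27c.png',cv2.resize(a[190:330,300:440],None,fx=4,fy=4))
E
```

```text
time: 43.18
ee_pos: [0.413, -0.16, 0.0707]
tcp_rot: [-90.1, -0.3, 15.1]
wrist_force: [-0.3, -0.3, -0.5]
opening: 0.0856
[ 0.41296603 -0.16001057  0.07066754] [-90.12625293  -0.25744807  15.10666068] [-0.32072046 -0.27873018 -0.50184875]
[[323.1, 274.2]] [0.75]
[[ 0.4129419  -0.16240434  0.018     ]]
```

View pics/w27.png

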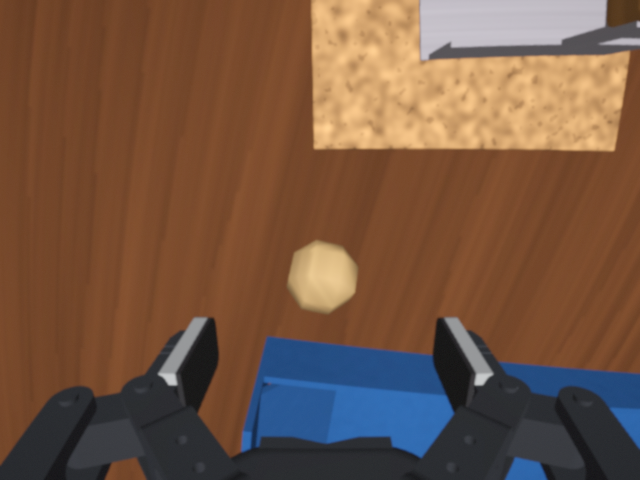

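View pics/s27c.png

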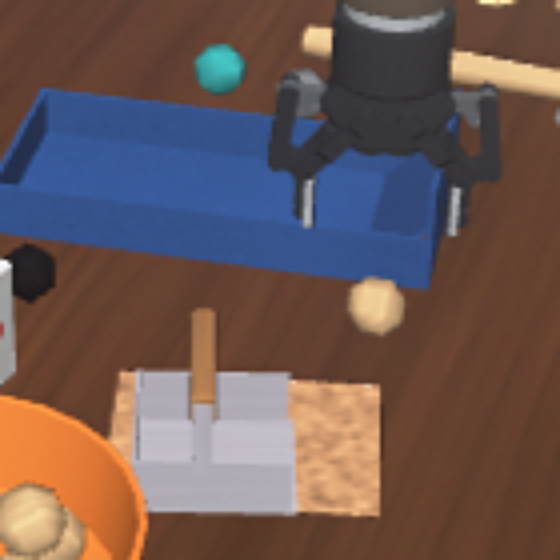

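```bash
python3 -m jog '[{"rotation":[0,0,0],"travel":[0,-1,-30],"jaw":1},{"rotation":[0,0,0],"travel":[0,0,-20],"jaw":1},{"rotation":[0,0,0],"travel":[0,0,-11],"jaw":1},{"rotation":[0,0,0],"travel":[0,0,0],"jaw":1}]'
python3 -m jog '[{"rotation":[0,0,0],"travel":[0,0,0],"jaw":-0.4},{"rotation":[0,0,0],"travel":[0,0,0],"jaw":-0.4},{"rotation":[0,0,0],"travel":[0,0,0],"jaw":-1},{"rotation":[0,0,0],"travel":[0,0,0],"jaw":-1}]' 25
python3 - <<'E'
from fit import *
shot('wrist','w28')
E
```

```text
time: 43.82
ee_pos: [0.4119, -0.1609, 0.0079]
tcp_rot: [-90.0, -0.1, 15.1]
wrist_force: [0.2, -0.1, -0.4]
opening: 0.0853
time: 44.32
ee_pos: [0.4125, -0.1611, 0.0089]
tcp_rot: [-90.1, -0.2, 15.1]
wrist_force: [-1.2, 0.8, 4.6]
opening: 0.0371
```

View pics/w28.png

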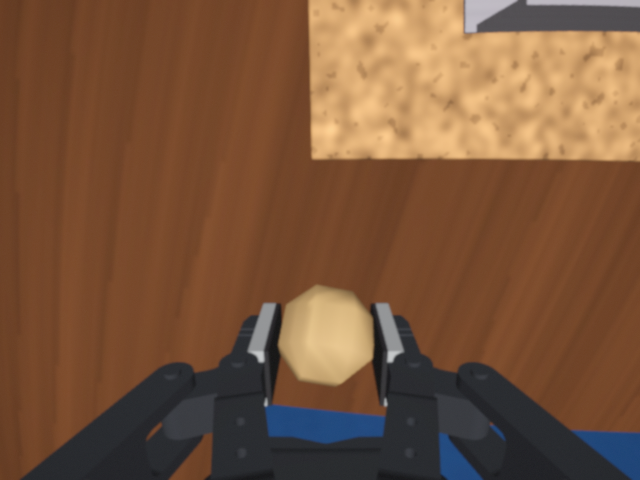

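```bash
python3 -m jog '[{"rotation":[0,0,0],"travel":[0,0,30],"jaw":-1},{"rotation":[0,0,0],"travel":[0,0,50],"jaw":-1},{"rotation":[0,0,0],"travel":[0,0,55],"jaw":-1},{"rotation":[0,0,0],"travel":[0,0,55],"jaw":-1},{"rotation":[0,0,0],"travel":[5,15,45],"jaw":-1},{"rotation":[0,0,0],"travel":[15,40,0],"jaw":-1},{"rotation":[0,0,0],"travel":[20,50,0],"jaw":-1},{"rotation":[0,0,0],"travel":[20,50,0],"jaw":-1}]'
python3 -m jog '[{"rotation":[0,0,0],"travel":[20,50,0],"jaw":-1},{"rotation":[0,0,0],"travel":[20,50,0],"jaw":-1},{"rotation":[0,0,0],"travel":[20,50,0],"jaw":-1},{"rotation":[0,0,0],"travel":[20,50,0],"jaw":-1},{"rotation":[0,0,0],"travel":[20,50,0],"jaw":-1},{"rotation":[0,0,0],"travel":[5,20,0],"jaw":-1},{"rotation":[0,0,0],"travel":[0,0,0],"jaw":-1}]'
python3 - <<'E'
from fit import *
o=bot.get_obs(); print(o['q'].round(1))
shot('wrist','w29');shot('side','s29')
E
```

```text
time: 45.38
ee_pos: [0.4725, -0.0044, 0.2434]
tcp_rot: [-90.1, -0.2, 15.1]
wrist_force: [1.4, -0.2, -0.7]
opening: 0.0365
time: 46.25
ee_pos: [0.577, 0.2656, 0.2421]
tcp_rot: [-90.1, -0.1, 15.2]
wrist_force: [0.4, -0.1, 0.2]
opening: 0.0369
[24.7 17.5 25.9 98.3 -0.1 99.5]
```

View pics/w29.png

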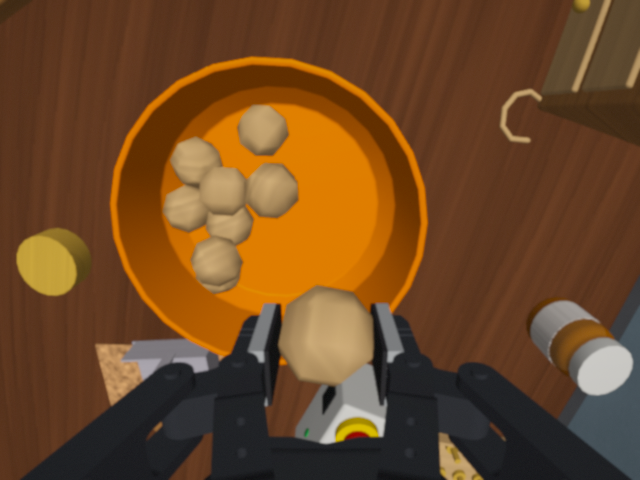

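View pics/s29.png

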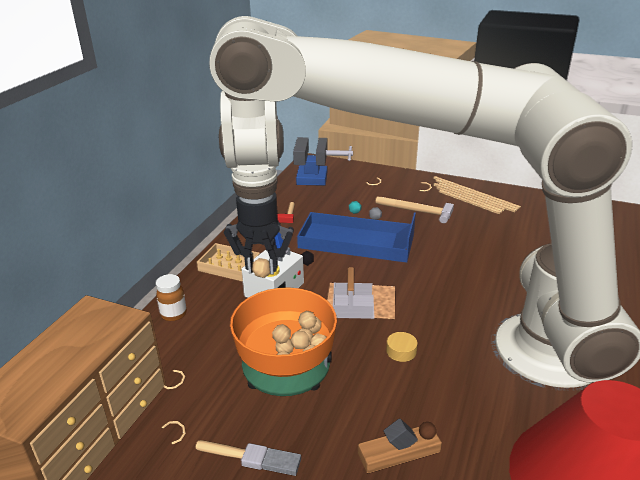

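Run:
```python
from fit import *
p=bot.camera_params('wrist')
th=np.linspace(0,2*np.pi,180,endpoint=False)
def f(v):
    q=proj('wrist',np.c_[v[0]+.111*np.cos(th),v[1]+.111*np.sin(th),0*th+.13],p); return np.array([q[:,0].min(),q[:,0].max(),q[:,1].min()])-[111,428,57]
s=least_squares(f,(.535,.26)); print(s.x,f(s.x))
```

```text
[0.53737293 0.25959776] [ 0.8612195  -0.82108185 -0.17333314]
```

```bash
python3 -m jog '[{"rotation":[0,0,0],"travel":[-5,-5,-40],"jaw":-1},{"rotation":[0,0,0],"travel":[0,0,-40],"jaw":-1},{"rotation":[0,0,0],"travel":[0,0,-40],"jaw":-1},{"rotation":[0,0,0],"travel":[0,0,-18],"jaw":-1},{"rotation":[0,0,0],"travel":[0,0,0],"jaw":-1}]'
python3 -m jog '[{"rotation":[0,0,0],"travel":[0,0,0],"jaw":0.15},{"rotation":[0,0,0],"travel":[0,0,0],"jaw":0.15},{"rotation":[0,0,0],"travel":[0,0,0],"jaw":0.15},{"rotation":[0,0,0],"travel":[0,0,40],"jaw":0.15},{"rotation":[0,0,0],"travel":[0,0,50],"jaw":0.15},{"rotation":[0,0,0],"travel":[0,0,50],"jaw":0.15},{"rotation":[0,0,0],"travel":[-15,-40,0],"jaw":1},{"rotation":[0,0,0],"travel":[-15,-40,0],"jaw":1}]'
python3 - <<'E'
from fit import *
o=bot.get_obs(); print(o['q'].round(1))
shot('wrist','w30');shot('side','s30')
E
```

```text
time: 46.98
ee_pos: [0.5717, 0.2583, 0.1048]
tcp_rot: [-90.1, -0.1, 15.0]
wrist_force: [-0.0, 0.5, 0.4]
opening: 0.037
time: 47.98
ee_pos: [0.5421, 0.1787, 0.2459]
tcp_rot: [-90.1, -0.3, 15.2]
wrist_force: [0.7, 0.3, -0.7]
opening: 0.0828
[18.3  8.  15.  96.8 -0.1 93.1]
```

View pics/w30.png

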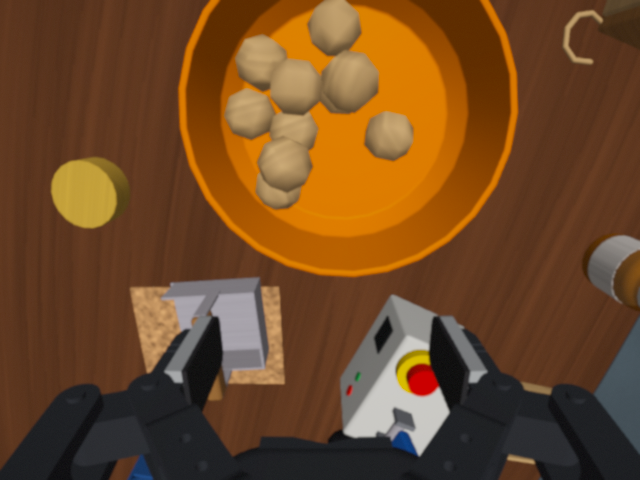

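View pics/s30.png

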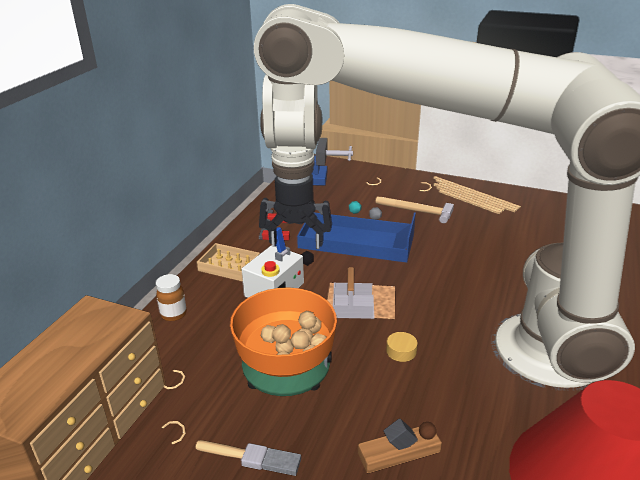

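```bash
python3 -m jog '[{"rotation":[0,0,0],"travel":[-7,-45,0],"jaw":1},{"rotation":[0,0,0],"travel":[-7,-45,0],"jaw":1},{"rotation":[0,0,0],"travel":[-7,-45,0],"jaw":1},{"rotation":[0,0,0],"travel":[-7,-45,0],"jaw":1},{"rotation":[0,0,0],"travel":[-7,-45,0],"jaw":1},{"rotation":[0,0,0],"travel":[-7,-40,0],"jaw":1},{"rotation":[0,0,0],"travel":[0,0,0],"jaw":1}]'
python3 - <<'E'
from fit import *
import pickle
o=bot.get_obs(); print(o['ee_pos'])
pickle.dump(bot.camera_params('wrist'),open('wp31.pkl','wb')); shot('wrist','w31')
a=cv2.imread('pics/w31.png')
cv2.imwrite('pics/w31c.png',cv2.resize(a[20:220,200:420],None,fx=3.6,fy=3,interpolation=cv2.INTER_CUBIC))
E
```

```text
time: 48.95
ee_pos: [0.4999, -0.0877, 0.2453]
tcp_rot: [-90.1, -0.2, 14.9]
wrist_force: [-0.3, 0.0, -0.6]
opening: 0.0852
[ 0.49994947 -0.08771502  0.24527846]
```

View pics/w31.png

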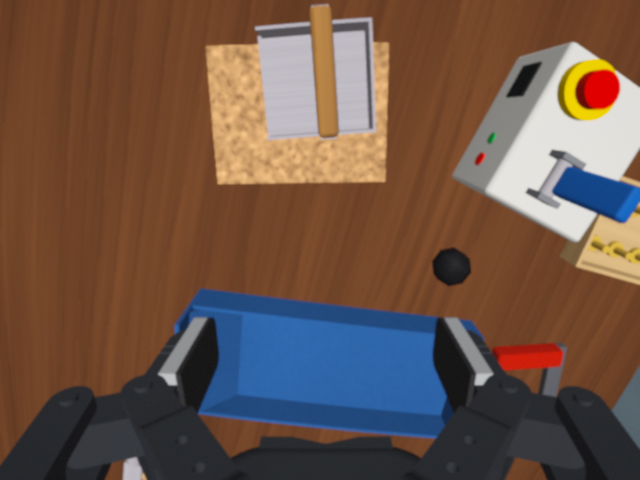

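View pics/w31c.png

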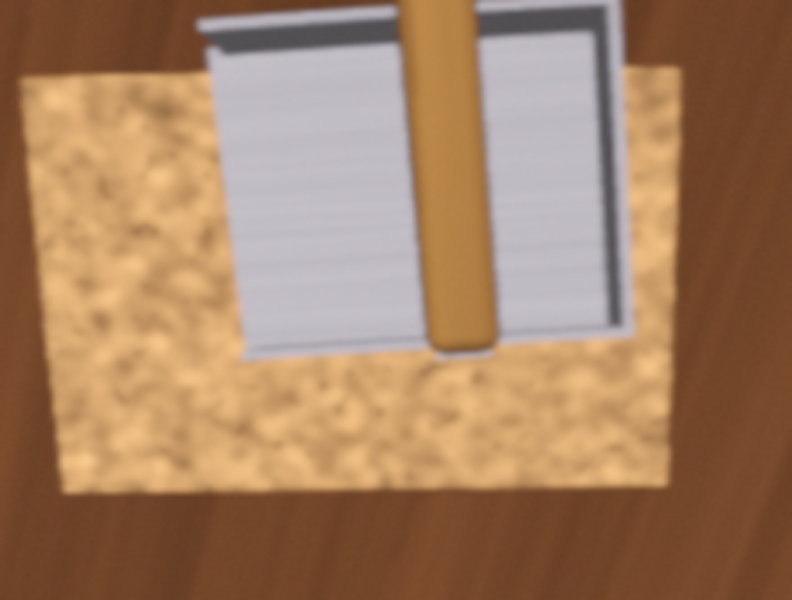

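The knock has happened: the scoop now overhangs the mat's +y edge, so I'll re-grasp and re-seat it.

Run:
```python
from fit import *
import pickle
p=pickle.load(open('wp31.pkl','rb'))
C=lambda x,y:((x+.5)/3.6-.5+200,(y+.5)/3-.5+20)
mm=lambda *a:np.array(a)/1000
W='wrist'
sc=[(W,mm(50,46,42),C(622,0)),(W,mm(50,-46,42),C(634,334)),(W,mm(-50,-46,42),C(244,359)),(W,mm(-50,44,6),C(207,50)),(W,mm(-50,-44,6),C(244,350)),
(W,mm(0,45,92),(310,6)),(W,mm(16,45,92),(330,5)),(W,mm(0,-45,92),(318,136.5)),(W,mm(16,-45,92),(337.5,135.5))]
x,r=fit(sc,(.46,-.01,.25),{W:p}); print(x.round(4),np.degrees(x[2]).round(2)); print(r.tolist())
c,s=np.cos(x[2]),np.sin(x[2]); print('grip',x[0]+c*.008,x[1]+s*.008)
mat=[(W,mm(-85,65,4),C(22,77)),(W,mm(85,65,4),C(682,66)),(W,mm(85,-65,4),C(669,485)),(W,mm(-85,-65,4),C(63,493))]
x,r=fit(mat,(.46,-.01,.25),{W:p}); print(x.round(4),np.degrees(x[2]).round(2)); print(r.tolist())
```

```text
[0.4638 0.0179 0.3246] 18.6
[[-0.4, -2.1], [-0.2, 0.9], [-5.3, 0.2], [0.8, 1.1], [0.2, -1.0], [-1.2, -0.1], [1.8, -0.7], [-0.3, 0.7], [1.5, 0.3]]
grip 0.47139024203981705 0.02041253925678629
[ 0.4553 -0.014   0.2735] 15.67
[[-0.3, -0.1], [0.2, -0.0], [-0.2, 0.1], [0.4, -0.0]]
```

```bash
python3 -m jog '[{"rotation":[0,0,1.8],"travel":[-10,36,0],"jaw":1},{"rotation":[0,0,1.9],"travel":[-10,36,0],"jaw":1},{"rotation":[0,0,0],"travel":[-8.5,36,-30],"jaw":1},{"rotation":[0,0,0],"travel":[0,0,-45],"jaw":1},{"rotation":[0,0,0],"travel":[0,0,-45],"jaw":1},{"rotation":[0,0,0],"travel":[0,0,-40],"jaw":1},{"rotation":[0,0,0],"travel":[0,0,-20],"jaw":1},{"rotation":[0,0,0],"travel":[0,0,0],"jaw":1}]'
python3 - <<'E'
from h import *
shot('wrist','w32'); o=bot.get_obs(); print(o['ee_pos'],o['tcp_rot'])
E
```

```text
time: 50.0
ee_pos: [0.4707, 0.0232, 0.0638]
tcp_rot: [-90.0, -0.0, 18.9]
wrist_force: [0.4, -1.2, 0.6]
opening: 0.0854
[0.47148732 0.02301024 0.06515515] [-90.03695002  -0.12480455  18.85908523]
```

View pics/w32.png

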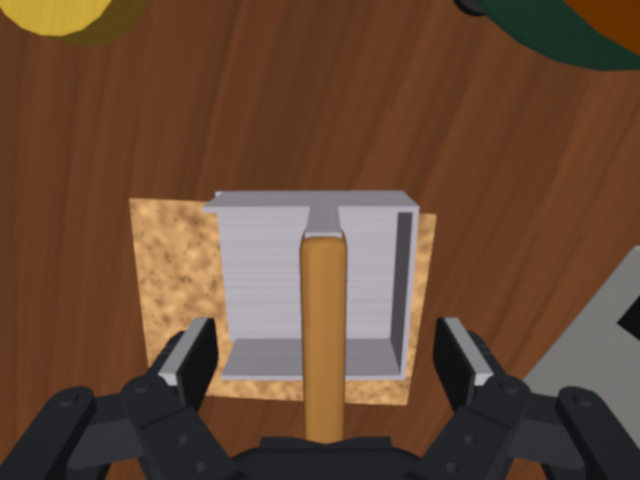

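```bash
python3 -m jog '[{"rotation":[0,0,0],"travel":[0,-2,0],"jaw":-1},{"rotation":[0,0,0],"travel":[0,0,0],"jaw":-1},{"rotation":[0,0,0],"travel":[0,0,0],"jaw":-1},{"rotation":[0,0,0],"travel":[0,0,0],"jaw":-1},{"rotation":[0,0,0],"travel":[0,0,0],"jaw":-1},{"rotation":[0,0,0],"travel":[0,0,12],"jaw":-1},{"rotation":[0,0,0],"travel":[0,0,10],"jaw":-1}]' 80
python3 -m jog '[{"rotation":[0,0,-1.1],"travel":[-3,-10,0],"jaw":-1},{"rotation":[0,0,-1.1],"travel":[-3,-11,0],"jaw":-1},{"rotation":[0,0,-1.1],"travel":[-2.5,-11,0],"jaw":-1},{"rotation":[0,0,0],"travel":[0,0,-8],"jaw":-1},{"rotation":[0,0,0],"travel":[0,0,-8],"jaw":-1},{"rotation":[0,0,0],"travel":[0,0,0],"jaw":-1}]'
python3 -m jog '[{"rotation":[0,0,0],"travel":[0,0,-2.5],"jaw":-1},{"rotation":[0,0,0],"travel":[0,0,0],"jaw":-1}]'
python3 -m jog '[{"rotation":[0,0,0],"travel":[0,0,-1.5],"jaw":-1},{"rotation":[0,0,0],"travel":[0,0,0],"jaw":-1}]'
```

```text
time: 50.92
ee_pos: [0.4716, 0.0201, 0.0878]
tcp_rot: [-90.1, -0.2, 18.8]
wrist_force: [0.3, -0.2, -1.7]
opening: 0.0147
time: 51.68
ee_pos: [0.4624, -0.0117, 0.0699]
tcp_rot: [-90.0, -0.1, 15.5]
wrist_force: [0.5, -0.4, -1.1]
opening: 0.0146
time: 51.92
ee_pos: [0.463, -0.0117, 0.0684]
tcp_rot: [-90.1, -0.1, 15.5]
wrist_force: [-0.4, -0.4, -2.1]
opening: 0.0145
time: 52.18
ee_pos: [0.463, -0.0118, 0.0669]
tcp_rot: [-90.1, -0.2, 15.5]
wrist_force: [-0.9, -1.2, -1.1]
opening: 0.0147
```

```bash
python3 -m jog '[{"rotation":[0,0,0],"travel":[0,0,-1.5],"jaw":-1},{"rotation":[0,0,0],"travel":[0,0,0],"jaw":-1}]'
python3 -m jog '[{"rotation":[0,0,0],"travel":[0,0,-0.8],"jaw":-1},{"rotation":[0,0,0],"travel":[0,0,0],"jaw":-1}]'
```

```text
time: 52.42
ee_pos: [0.463, -0.0119, 0.0654]
tcp_rot: [-90.1, -0.1, 15.5]
wrist_force: [-0.0, -0.4, -1.3]
opening: 0.0146
time: 52.68
ee_pos: [0.463, -0.0119, 0.0653]
tcp_rot: [-90.1, -0.2, 15.5]
wrist_force: [-3.2, -0.2, 4.8]
opening: 0.015
```

Contact with the mat. I'll release, back away and check everything.

```bash
python3 -m jog '[{"rotation":[0,0,0],"travel":[0,0,0],"jaw":0},{"rotation":[0,0,0],"travel":[0,0,0],"jaw":1},{"rotation":[0,0,0],"travel":[0,0,0],"jaw":1},{"rotation":[0,0,0],"travel":[0,0,0],"jaw":1},{"rotation":[0,0,0],"travel":[0,0,30],"jaw":1},{"rotation":[0,0,0],"travel":[0,0,50],"jaw":1},{"rotation":[0,0,0],"travel":[0,0,50],"jaw":1},{"rotation":[0,0,0],"travel":[0,0,50],"jaw":1}]'
python3 -m jog '[{"rotation":[0,0,0],"travel":[5,-30,0],"jaw":1},{"rotation":[0,0,0],"travel":[5,-30,0],"jaw":1},{"rotation":[0,0,0],"travel":[5,-30,0],"jaw":1},{"rotation":[0,0,0],"travel":[0,-10,0],"jaw":1},{"rotation":[0,0,0],"travel":[0,0,0],"jaw":1}]'
python3 - <<'E'
from h import *
import pickle
o=bot.get_obs(); print(o['ee_pos'])
pickle.dump(bot.camera_params('wrist'),open('wp33.pkl','wb')); shot('wrist','w33'); shot('side','s33'); shot('scene','sc33')
E
```

```text
time: 53.68
ee_pos: [0.4629, -0.0119, 0.2463]
tcp_rot: [-90.1, -0.2, 15.5]
wrist_force: [0.3, -1.2, -0.4]
opening: 0.085
time: 54.3
ee_pos: [0.4779, -0.112, 0.2446]
tcp_rot: [-90.0, -0.1, 15.4]
wrist_force: [0.6, 0.5, -0.1]
opening: 0.0855
[ 0.4778992  -0.11202079  0.24456165]
```

View pics/w33.png

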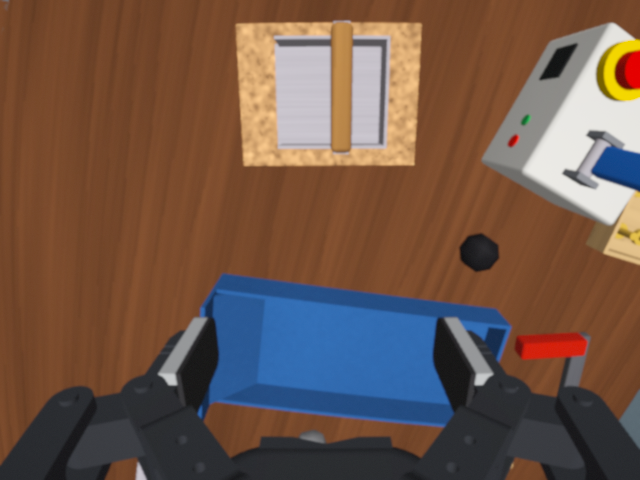

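View pics/s33.png

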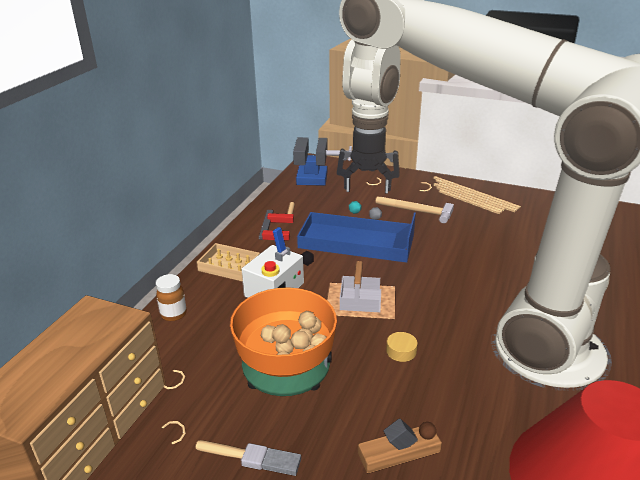

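View pics/sc33.png

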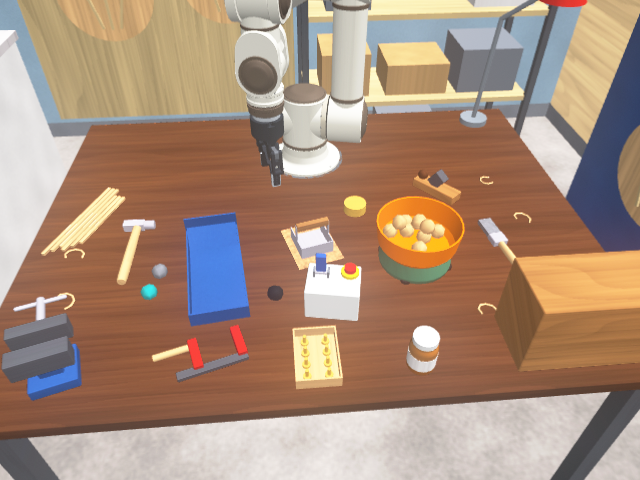

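Run:
```python
from h import *
a=cv2.imread('pics/sc33.png'); b=cv2.imread('pics/scene0.png'); c=cv2.imread('pics/side0.png'); s=cv2.imread('pics/s33.png')
z=lambda i,x0,y0,x1,y1:cv2.resize(i[y0:y1,x0:x1],(380,280),interpolation=cv2.INTER_CUBIC)
cv2.imwrite('pics/cmp.png',np.vstack([np.hstack([z(a,370,195,470,270),z(s,225,285,340,370)]),np.hstack([z(b,280,200,380,325),z(a,280,200,380,325)])]))
```

```text
(no output)
```

View pics/cmp.png

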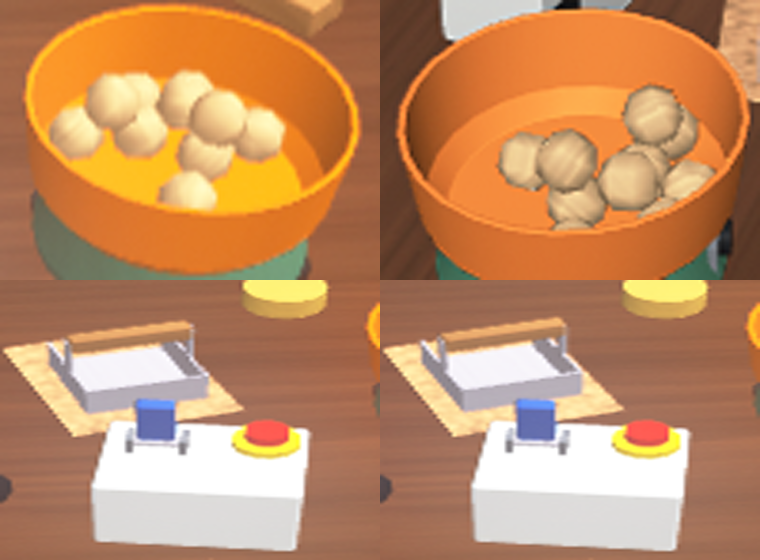

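Run:
```python
from h import *
print(bot.job_done(), bot.get_obs()['time'])
```

```text
the job is handed in; nothing more can be done
the job is handed in; nothing more can be done
```

The job is handed in: the switch test was done first, then all 10 wooden balls went into the orange bowl, and the scoop is back upright on its cork mat. It took about 55 s of the 210 s allowed.

- **Switch:** I pressed the red button to its stop (peak about 9 N) and saw the blue lever drop. I then pushed the lever back up; in the last pictures the lever and button look as they did at the start.
- **Balls:** Scooping moved 9 balls, 6 in the first pass and 3 in the second. In the second pass the tenth ball jammed in the tray corner (about 20 N at the wrist) and went over the side wall onto the bench. I picked that one up with the fingers and put it in the bowl.
- **Scoop:** After I first laid it down, it was found about 3 cm out of place, hanging over the mat's edge. I took this to be the knock the task warned of, regrasped it and set it back near the middle of the mat.
- **Last checks:** The tray is empty, and I count 10 balls in the bowl in the side view (some partly hidden, 9 clear in the scene view). The other things on the bench look unmoved, and the gripper is clear of everything. No check failed or disagreed.

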